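File the swamp tile in the tile cabinet

TASK

Swing the little tile cabinet's steel-handled door wide open, about square to the cabinet or further, and leave it open. Then slide the green swamp tile, right way up and end first, into the open top slot and push it fully home, driving back the stiff follower inside, so that its outer end is flush with the cabinet face and the door could shut. Leave the jar, rook, watchtower, clamp and dovetailed box where they are.

Things in the scene. Friction and masses are not known exactly. Their poses are not given: they have to be found in the camera images.
- cabinet: fixed wooden cabinet, 160 mm deep (x), 200 wide (y), 120 high. Origin: centre of its underside; x from front to back (inward), y to the left seen from the robot, z up. Flat front face at x = -80 mm with one open slot near the top (point slot), hidden by the door when shut; two lower slots are full. A clear window in its wooden top, 68 mm wide, shows the open slot and what is in it from above.
- slot (a point): centre of the lower edge of the open slot's mouth, in the cabinet's front face, 78 mm above the table and 20 mm right of the cabinet's centre; axes as the cabinet, x into the slot. The slot is 64 mm wide (y), 18 mm high, level, and deep enough for the whole tile: 24 mm of cabinet stands above it. A tile fully home has its outer end flush with this face, so its centre is 60 mm inside.
- follower (a joint): stiff orange sliding plate inside the slot, 58 mm wide; the value (m) is how far it has been pushed in, 0 to 0.040. Its face is 81 mm inside the slot's mouth at 0 and 121 mm at 0.040, its hard end. It drags with about 5 N as it is pushed and stays where it is left (no spring).
- door (a joint): cabinet door, opening angle in rad: 0 shut, 1.57 square to the cabinet, 1.9 its end. It is hinged on an upright axis at the cabinet's left front edge (seen from the robot), its free right edge swings towards the robot. Panel 198 mm wide, 14 mm thick, from 2 to 118 mm above the table. Stiff hinge (0.25 N m of friction) that stays where it is left; it may start a little ajar.
- door_handle (a point): top end of the upright round steel handle bar, 12 mm thick, 115 mm above the table, 40 mm out from the door's outer face, 170 mm from the hinge measured along the door. Moves with the door. The bar's upper 45 mm is clear all round; below that two stalks join it to the door. Axes: x from the outer side through the door, y along the door to the hinge.
- door_hinge (a point): point on the upright hinge axis at the cabinet's left front edge, 60 mm above the table.
- tile: green resin swamp tile, flat block 120 mm long (x), 60 mm wide (y), 14 mm thick (z), 120 g, with flat pools on top. Origin: centre of its underside; z out of its swamp side. Either end may go in first. Lies flat on the table to the right.
- jar: glass jar with steel twist cap, 68 mm diameter, 100 mm high, standing; origin centre of underside. Leave alone.
- rook: white plastic rook, 54 mm diameter, 95 mm high, standing; origin centre of underside. Leave alone.
- tower: small blue plastic watchtower, 56 mm square, 113 mm high, standing; origin centre of underside. Leave alone.
- clamp: steel hobby bar clamp lying on the left, about 170 mm long and 62 mm wide, 20 mm high; origin under the middle of its bar. Leave alone.
- dovebox: open wooden dovetailed box, 130 x 100 mm, 70 mm high, on the left; origin centre of underside. Leave alone.
Not all that is in view belongs to the job. There is more than one size of the tile; the one meant has the size given above.

How it is judged:
On the way, in this order (a step that is already met when the one before it is completed fails the run):
1. the door is open wide (over 1.3 rad) (value of joint door above 1.3 rad), for 0.2 s.
2. the tile's leading end is at least 30 mm inside the slot (x of tile in the frame of slot above -0.03 m and y of tile in the frame of slot between -0.008 and 0.008 m and z of tile in the frame of slot between -0.006 and 0.01 m), for 0.1 s.
At the end, for the whole second after the job is handed in: The door stands open by more than 1.3 rad; the tile lies at rest in the top slot, swamp side up, with its outer end standing out of the cabinet face by less than 5 mm (value of joint door above 1.3 rad and x of tile in the frame of slot above 0.055 m and y of tile in the frame of slot between -0.006 and 0.006 m and z of tile in the frame of slot between -0.004 and 0.008 m and angle between the x axis of tile and the x axis of cabinet, either way round below 0.12 rad and angle between tile's own z axis and vertical below 0.15 rad and linear speed of tile below 0.02 m/s); the robot touches nothing.
It fails at once if the jar, rook, watchtower, clamp or dovetailed box is moved by more than 20 mm or a standing one is tipped (distance of any of jar, rook, tower, clamp, dovebox from where it was at the start of the episode above 0.02 m or angle between any of jar, rook, tower's own z axis and vertical above 0.5 rad).
It also fails if it takes over 72 s, if anything falls off the work surface, if the arm or the gripper's body presses on something with over 40 N, if the wrist force passes 120 N, or if a joint passes its speed limit or range.

ROBOT

A 6-joint arm with a two-finger parallel gripper is mounted at the origin on the work surface. World frame = base frame: x ahead of the robot, y to its left, z up, the work surface at z = 0. Lengths are in m, angles in rad, forces in N, time in s.
With the tool pointing down it reaches from about 0.3 to 0.95 m from the base axis. Payload 3.1 kg.
Tool frame: the origin (TCP) lies at the very end of the fingers, on their centre line; the grasp point (between the pads) lies 19 mm behind it; x points along the fingers, z is the direction in which the jaws open and shut, and the axes are right-handed (so a half turn about x gives the same grasp; the last joint's range is limited). The gripper opens to 85 mm and grips with 20 to 120 N. Pads are 22 mm wide; open, the fingers measure 114 mm over their backs; the gripper's body (76 mm by 85 mm) begins 54 mm behind the grasp point. The pads swing forward as they close: fully open they stand 13 mm farther back than shut.
Start: joints at [-0.07, 0.308, 1.634, -0, 1.2, -0.07], TCP at [0.625, -0, 0.231] pointing down, gripper open.
Joint ranges: [-3.06, 3.06], [-0.79, 1.96], [0.05, 2.63], [-1.19, 4.34], [0.05, 2.64], [-2.94, 2.94]. Speed limits (rad/s): [2.79, 2.79, 3.14, 3.14, 3.14, 3.14].

INTERFACE

Orientations are given as a unit quaternion [x, y, z, w].
In Python, from bench import bot gives the robot as it stands.
- The arm moves only by the tool apply_moves, never from a script. Its argument "rows" is a list of rows, each a list of 3 entries, a list of its own where there are three numbers: the turn, a rotation vector about the tool's x, y, z in rad, then the shift along the tool's x, y, z in cm, then the opening, from 0 (shut) to 1 (fully open). In form: [[[ax, ay, az], [dx, dy, dz], jaw], ...]. A call has 1 to 5 rows; each row is the pose to reach, as a shift and turn from the pose commanded when the call began, along the tool's axes at that moment; what a row does not reach only later rows make up. A row lasts 1/8 s, in which the tool goes at most 62.5 mm and 10.7 degrees, less where a joint would pass 70% of its speed; a pose out of reach is approached as far as the arm can. A call with a gripper value outside its range is refused whole. The fingers move at their own pace and stop on an object; the grip force is fixed at half the most. Time passes only in rows, so rows that repeat a pose let the fingers close. It gives the time, the measured TCP pose, the force and the opening at its end, in the units of the state.
- bot.read_state(): the state, without advancing time (a new reading comes with each control period).
- bot.grab_frame(name): name is "scene" or "side" or "wrist"; returns a dict with "frame" (384x512x3 uint8, red, green, blue), "z_map" (384x512 float32, m along the optical axis (not along the pixel's ray), 0 where there is no reading), "fovy" (degrees; the focal length in pixels is half the picture's height over the tangent of half this angle, whatever the lens; pixels are square), "cx", "cy" (the principal point, pixels), "k1" (the pictures are not rectified: a ray, as slopes to the right and down, at radius r is drawn at 1 + k1 r^2 times it, then the intrinsics apply), "world_from_camera" (4x4, takes a point from camera to world coordinates). Camera axes: x right, y up, looking along -z (the intrinsics and any distortion apply to the point x, -y, -z); pixel columns grow to the right and rows downward; lengths in m; the calibration is good to about 2 mm. A picture is of the moment at which its call begins.
- bot.sign_off(): hands the job in, once; it reports no verdict.
The state is a dict: "time": time; "joints": joint angles; "qd": joint speeds; "effort": joint torques, N m; "tool_pos": TCP position; "tool_rot": TCP orientation; "force": force on the tool from outside, world axes, zero at the start; "torque": the same for the moment, N m; "grip_width": opening from 0.0 (shut) to 1.0 (fully open).
Only numpy, scipy, OpenCV 4.12 (cv2) and the standard library are available. Lean on these libraries where they do the work, as an engineer would, in place of code of your own. Each camera call takes 0.05 s, during which the arm holds its last target.

## Working session

There is one attempt and no reset: what is moved stays moved. The work goes in short steps, Python scripts to look and compute and a tool call to move; the robot and the scene stay as the last step left them, time stands still between calls to the robot, and variables do not carry over. Pictures are saved under pics/ and viewed, and the job is handed in when it is done.

Besides the shell and the picture viewer there is one more tool, called by a JSON object that holds its "name" and its "arguments", one argument or row to a line. apply_moves: Moves the arm, as the interface text tells. Its arguments: {"type":"object","properties":{"rows":{"type":"array","items":{"type":"array"}}},"required":["rows"]}

```bash
ls; mkdir -p pics; python3 - <<'E'
from bench import bot
import cv2,numpy as np,pickle
s=bot.read_state();print(s)
for n in ["scene","side","wrist"]:
    f=bot.grab_frame(n);pickle.dump(f,open(f'pics/{n}0.pkl','wb'))
    cv2.imwrite(f'pics/{n}0.png',f['frame'][:,:,::-1])
    print(n,f['fovy'],f['cx'],f['cy'],f['k1'],np.round(f['world_from_camera'],3).tolist())
E
```

```text
pics
{'time': 0.0, 'joints': array([-6.96631086e-02,  3.09017555e-01,  1.63520295e+00, -1.13281699e-06,
        1.19968712e+00, -6.96985522e-02]), 'qd': array([-0.00069001, -0.00116465,  0.00039131,  0.00152583, -0.00162963,
       -0.00133921]), 'effort': array([ 1.43707580e-04, -4.15252447e+01, -2.76667070e+01, -1.74997494e-04,
        1.01000658e-02, -1.14578896e-05]), 'tool_pos': array([6.24173132e-01, 5.31138209e-05, 2.30031444e-01]), 'tool_rot': array([4.39363244e-05, 7.07922815e-01, 6.92900628e-05, 7.06289800e-01]), 'force': array([-1.00941337, -0.53320647, -0.13985206]), 'torque': array([ 0.03771342, -0.01499118, -0.00263569]), 'grip_width': 0.9982371786678844}
scene 53.20815427489665 249.3564091348017 193.71797230701023 0.017970876286968647 [[0.784, -0.334, 0.524, 1.156], [0.621, 0.437, -0.651, -0.813], [-0.011, 0.835, 0.55, 0.76], [0.0, 0.0, 0.0, 1.0]]
side 55.272408979705176 251.59115061839202 192.08647982243897 -0.012759440273836608 [[0.944, 0.225, -0.242, 0.256], [-0.33, 0.614, -0.717, -0.79], [-0.013, 0.757, 0.654, 0.843], [0.0, 0.0, 0.0, 1.0]]
wrist 64.18631023544933 256.8641642938434 194.24293506671376 0.0024228859372044838 [[1.0, -0.001, 0.002, 0.624], [0.0, 0.946, 0.324, 0.082], [-0.002, -0.324, 0.946, 0.373], [0.0, 0.0, 0.0, 1.0]]
```

View pics/scene0.png

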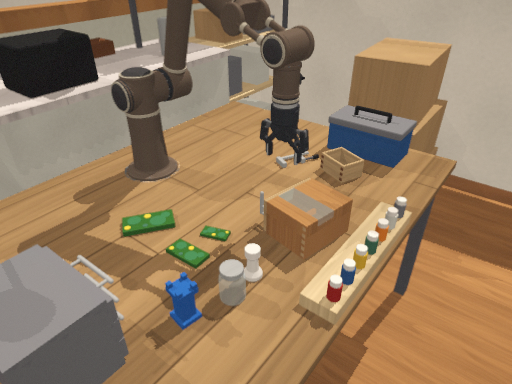

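View pics/side0.png

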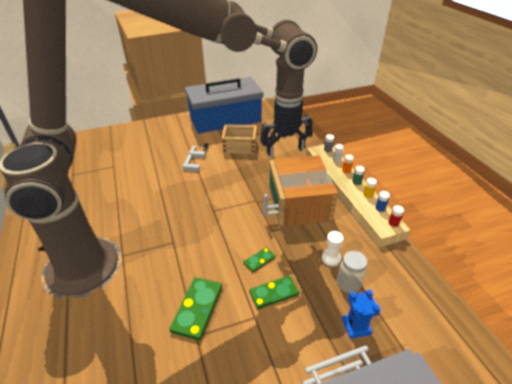

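View pics/wrist0.png

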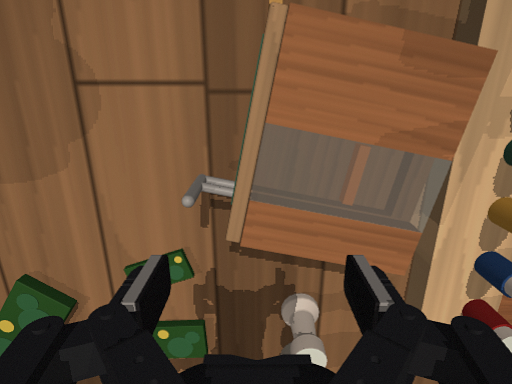

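Three tile candidates in the scene view: about (148,222) large, (188,252) medium and (215,233) small. I'll measure each one.

```bash
cat > h.py <<'E'
import cv2,numpy as np,pickle
def K(f):
    h=f['frame'].shape[0]; fl=h/2/np.tan(np.radians(f['fovy'])/2)
    return np.array([[fl,0,f['cx']],[0,fl,f['cy']],[0,0,1.]]),np.array([f['k1'],0,0,0.])
def slopes(f,uv):
    k,d=K(f); return cv2.undistortPoints(np.asarray(uv,np.float64).reshape(-1,1,2),k,d).reshape(-1,2)
def plane(f,uv,z):
    s=slopes(f,uv); T=f['world_from_camera']
    r=np.c_[s[:,0],-s[:,1],-np.ones(len(s))]@T[:3,:3].T; o=T[:3,3]
    return o+r*((z-o[2])/r[:,2])[:,None]
def pts(f,uv):
    uv=np.asarray(uv).reshape(-1,2); s=slopes(f,uv); z=f['z_map'][uv[:,1].astype(int),uv[:,0].astype(int)]
    T=f['world_from_camera']; return (np.c_[s[:,0]*z,-s[:,1]*z,-z])@T[:3,:3].T+T[:3,3]
def allpts(f):
    h,w=f['z_map'].shape; u,v=np.meshgrid(np.arange(w),np.arange(h))
    return pts(f,np.c_[u.ravel(),v.ravel()]).reshape(h,w,3)
def proj(f,P):
    k,d=K(f);T=np.linalg.inv(f['world_from_camera']);p=np.atleast_2d(P)@T[:3,:3].T+T[:3,3]
    p=p*[1,-1,-1]
    return cv2.projectPoints(p.reshape(-1,1,3),np.zeros(3),np.zeros(3),k,d)[0].reshape(-1,2)
def grab(n,tag):
    from bench import bot
    f=bot.grab_frame(n);pickle.dump(f,open(f'pics/{n}{tag}.pkl','wb'));cv2.imwrite(f'pics/{n}{tag}.png',f['frame'][:,:,::-1]);return f
def load(n,tag): return pickle.load(open(f'pics/{n}{tag}.pkl','rb'))
E
python3 - <<'E'
from h import *
for n in ["scene","side"]:
    f=load(n,0);hsv=cv2.cvtColor(f['frame'],cv2.COLOR_RGB2HSV);P=allpts(f)
    m=cv2.inRange(hsv,(40,100,30),(85,255,255));m=cv2.morphologyEx(m,cv2.MORPH_CLOSE,np.ones((7,7)))
    c,_=cv2.findContours(m,cv2.RETR_EXTERNAL,cv2.CHAIN_APPROX_NONE)
    for q in c:
        if cv2.contourArea(q)<100: continue
        mm=np.zeros_like(m);cv2.drawContours(mm,[q],-1,255,-1)
        p=P[mm>0]; zt=np.percentile(p[:,2],80); t=p[abs(p[:,2]-zt)<.004]
        r=cv2.minAreaRect((t[:,:2]*1000).astype(np.float32))
        print(n,q.mean(0).round(),'z',zt.round(4),'c',np.round(r[0],1),'size',np.round(r[1],1),'ang',round(r[2],1),np.round(cv2.boxPoints(r)).tolist())
    # cabinet top
    for z0 in (.12,):
        w=(abs(P[:,:,2]-z0)<.003)&(P[:,:,0]>.5)&(P[:,:,0]<1)&(abs(P[:,:,1])<.4)
        w=cv2.morphologyEx(w.astype(np.uint8),cv2.MORPH_OPEN,np.ones((3,3)))
        t=P[w>0];r=cv2.minAreaRect((t[:,:2]*1000).astype(np.float32));print('top',r,np.round(cv2.boxPoints(r)).tolist(),len(t))
f=load('wrist',0);P=allpts(f)
print(np.round(pts(f,[(187,201),(190,197),(203,180),(285,8),(494,52),(236,241),(405,272),(274,10),(360,175),(230,240),(275,2)]),4))
f=load('scene',0)
cv2.imwrite('pics/crop_s.png',cv2.resize(f['frame'][170:300,100:360,::-1],None,fx=3,fy=3,interpolation=cv2.INTER_CUBIC))
E
```

```text
scene [[187. 253.]] z 0.015 c [ 490.  -275.6] size [119.8  58.7] ang 2.1 [[429.0, -248.0], [431.0, -307.0], [551.0, -303.0], [549.0, -244.0]]
scene [[215. 233.]] z 0.0108 c [ 490.7 -158.3] size [85.6 43.1] ang 20.8 [[443.0, -153.0], [458.0, -194.0], [538.0, -163.0], [523.0, -123.0]]
scene [[148. 223.]] z 0.0197 c [ 287.6 -251.4] size [155.7  84.3] ang 54.5 [[208.0, -290.0], [277.0, -339.0], [367.0, -213.0], [299.0, -164.0]]
top ((703.0031127929688, 28.298011779785156), (204.96372985839844, 172.7850341796875), 78.21890258789062) [[598.0, -54.0], [767.0, -90.0], [808.0, 111.0], [639.0, 146.0]] 2068
side [[195. 308.]] z 0.0204 c [ 283.7 -252.4] size [159.2  78. ] ang 54.5 [[206.0, -295.0], [269.0, -340.0], [362.0, -210.0], [298.0, -165.0]]
side [[274. 292.]] z 0.0153 c [ 485.4 -275.3] size [118.8  58.2] ang 2.5 [[425.0, -249.0], [427.0, -307.0], [546.0, -302.0], [543.0, -244.0]]
side [[259. 259.]] z 0.0096 c [ 486.9 -158.5] size [83.9 42.9] ang 18.5 [[440.0, -151.0], [454.0, -192.0], [533.0, -166.0], [520.0, -125.0]]
top ((703.5208740234375, 19.94959259033203), (186.1702117919922, 155.85928344726562), 77.90583801269531) [[608.0, -55.0], [760.0, -87.0], [799.0, 95.0], [647.0, 127.0]] 403
[[ 0.5604 -0.0123  0.1151]
 [ 0.5628 -0.0094  0.1126]
 [ 0.5642 -0.0111  0.0521]
 [ 0.6436  0.1385  0.1178]
 [ 0.8013  0.1089  0.1199]
 [ 0.6037 -0.0511  0.1173]
 [ 0.764  -0.0819  0.1209]
 [ 0.6355  0.1369  0.1191]
 [ 0.7116  0.013   0.1189]
 [ 0.5982 -0.0501  0.1174]
 [ 0.6366  0.1442  0.1093]]
```

View pics/crop_s.png

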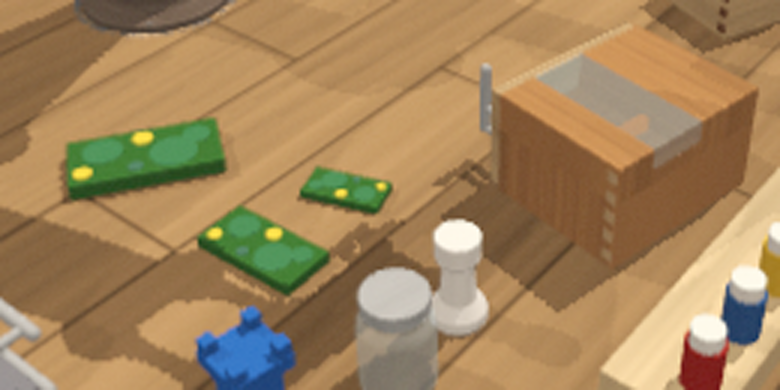

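The medium tile at scene (188,252), 120x59 mm with its top at 15 mm, is the one meant. The large one is 156x84x20 and the small one 85x43x10. The crop shows it swamp side up, with yellow dots and pools. Next is cabinet geometry, from the wrist view.

```bash
python3 - <<'E'
from h import *
f=load('wrist',0)
cv2.imwrite('pics/cw.png',cv2.resize(f['frame'][0:285,170:512,::-1],None,fx=2.1,fy=2.1,interpolation=cv2.INTER_CUBIC))
P=allpts(f)
# top rect of cabinet (z>.118 & exclude) 
w=(abs(P[:,:,2]-.120)<.0012)
w[280:]=0
w=cv2.morphologyEx(w.astype(np.uint8),cv2.MORPH_OPEN,np.ones((5,5)));cv2.imwrite('pics/cm.png',w*255)
t=P[w>0];r=cv2.minAreaRect((t[:,:2]*1000).astype(np.float32));print(r,np.round(cv2.boxPoints(r)).tolist())
# histograms of z on door top and cabinet
print(np.round(P[130,235:300:4],4).tolist())
E
```

```text
((705.5443725585938, 27.57428741455078), (199.97679138183594, 161.2288818359375), 78.79714965820312) [[607.0, -55.0], [765.0, -86.0], [804.0, 110.0], [646.0, 141.0]]
[[0.5966, 0.0363, 0.0002], [0.6014, 0.0364, 0.0007], [0.6062, 0.0364, 0.0004], [0.615, 0.0508, 0.1176], [0.6183, 0.0508, 0.1176], [0.6216, 0.0508, 0.1174], [0.6249, 0.0509, 0.1179], [0.6281, 0.0511, 0.1195], [0.6314, 0.0509, 0.1185], [0.6346, 0.0512, 0.1202], [0.6379, 0.0512, 0.1204], [0.6411, 0.0511, 0.1199], [0.6444, 0.0511, 0.12], [0.6477, 0.0511, 0.1197], [0.6509, 0.0512, 0.1204], [0.6542, 0.0511, 0.1194], [0.6574, 0.0511, 0.1199]]
```

View pics/cw.png

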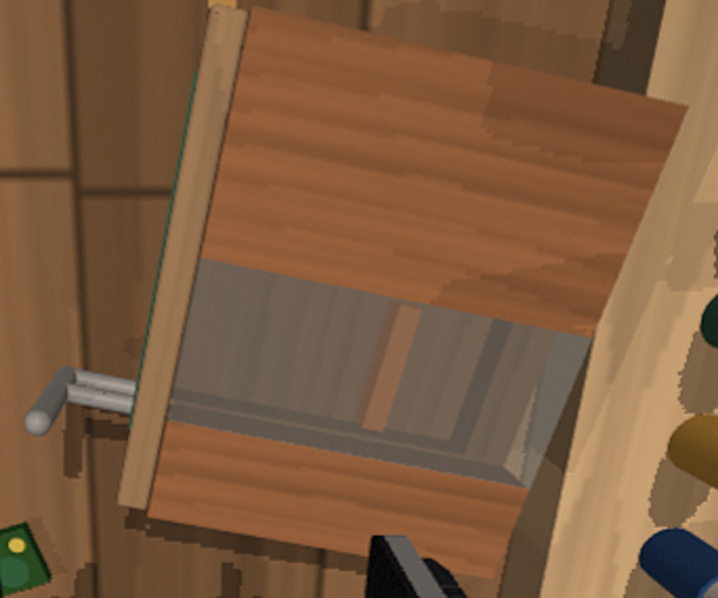

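View pics/cm.png

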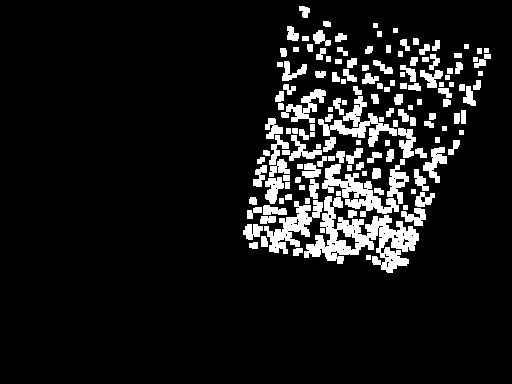

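The wrist view shows the door top edge running from (275,5) to (233,240), the handle top at (187,201), and the orange follower at (358,175). Cabinet centre is (0.7055,0.0276) with yaw about -11.2°. Now the obstacle positions, then the handle.

```bash
python3 - <<'E'
from h import *
for n,d in (('scene',dict(rook=(253,250),jar=(232,268),tower=(183,283),clamp=(293,160),box=(342,157))),('side',dict(rook=(335,238),jar=(353,258),tower=(361,298),clamp=(196,157),box=(240,135)))):
    f=load(n,0);P=allpts(f)
    for k,(u,v) in d.items(): print(n,k,np.round(P[v,u],3))
f=load('wrist',0);P=allpts(f)
w=(P[:,:,2]>.1)&(P[:,:,0]<.59)&(P[:,:,0]>.54)&(P[:,:,1]<.02)&(P[:,:,1]>-.04)&(P[:,:,2]<.12); w[240:]=0
print(np.round(P[w].mean(0),4),w.sum(),np.round(P[w].min(0),4),np.round(P[w].max(0),4))
for n in('scene','side'):
    f=load(n,0);print(n,proj(f,[[.561,-.0125,.115],[.561,-.0125,.09]]).round(1))
E
```

```text
scene rook [ 0.693 -0.226  0.093]
scene jar [ 0.697 -0.313  0.1  ]
scene tower [ 0.639 -0.42   0.1  ]
scene clamp [ 0.416  0.4   -0.003]
scene box [0.592 0.485 0.032]
side rook [ 0.683 -0.227  0.094]
side jar [ 0.689 -0.307  0.1  ]
side tower [ 0.645 -0.416  0.1  ]
side clamp [ 0.431  0.417 -0.004]
side box [0.634 0.469 0.024]
[ 0.5607 -0.0124  0.111 ] 177 [ 0.5541 -0.0193  0.1002] [ 0.5656 -0.0078  0.1161]
scene [[261.6 190.5]
 [261.6 197.2]]
side [[265.2 193.7]
 [265.1 199.8]]
```

{"name": "apply_moves", "arguments": {
  "rows": [
    [[0.1,0,0],[0,-0.6,-3.3],0.38],
    [[0.19,0,0],[0,-1.3,-6.5],0.38],
    [[0.19,0,0],[3.5,-1.3,-6.5],0.38],
    [[0.19,0,0],[7,-1.3,-6.5],0.38],
    [[0.19,0,0],[9,-1.3,-6.5],0.38]
  ]
}}

```text
time: 0.78
tool_pos: [0.5583, -0.0129, 0.139]
tool_rot: [0.067, 0.705, -0.067, 0.703]
force: [-0.0, -0.4, 0.1]
grip_width: 0.38
```

```bash
python3 - <<'E'
from h import *
from bench import bot
f=grab('wrist',1);s=bot.read_state();print(s['tool_pos'],s['grip_width'])
print(proj(f,[[.560,-.013,.115],s['tool_pos']]))
E
```

```text
[ 0.55664849 -0.01275308  0.13664444] 0.3765609396725207
[[260.92391119 233.29631675]
 [255.0563909  251.91959329]]
```

View pics/wrist1.png

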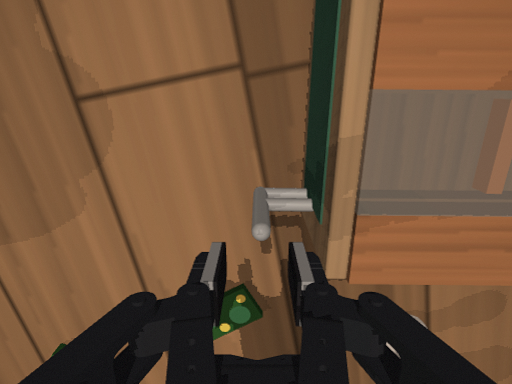

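{"name": "apply_moves", "arguments": {
  "rows": [
    [[0,0,0],[2.5,0,0.1],0.38],
    [[0,0,0],[5,0,0.1],0.38],
    [[0,0,0],[5,0,0.1],0.38],
    [[0,0,0],[5,0,0.1],0],
    [[0,0,0],[5,0,0.1],0]
  ]
}}

```text
time: 1.45
tool_pos: [0.5612, -0.0132, 0.0926]
tool_rot: [0.067, 0.704, -0.067, 0.704]
force: [-3.2, 0.3, 1.6]
grip_width: 0.107
```

{"name": "apply_moves", "arguments": {
  "rows": [
    [[0,0,0],[0,0,0],0],
    [[0,0,0],[0,0,0],0]
  ]
}}

```text
time: 1.7
tool_pos: [0.5612, -0.0132, 0.0925]
tool_rot: [0.067, 0.704, -0.067, 0.704]
force: [-3.9, 0.5, 5.7]
grip_width: 0.111
```

```bash
cat >> h.py <<'E'
def arc(hinge,p0,yaw,steps):
    # rows for rotating rigidly about hinge by -a; tool pointing down, tool y=(-s,c), z=(c,s)
    out=[]
    c,s=np.cos(yaw),np.sin(yaw)
    for a in steps:
        R=np.array([[np.cos(a),np.sin(a)],[-np.sin(a),np.cos(a)]])
        d=R@(np.array(p0)-hinge)+hinge-p0
        out.append([[round(a,2),0,0],[0,round(100*(-s*d[0]+c*d[1]),1),round(100*(c*d[0]+s*d[1]),1)],0])
    return out
E
python3 - <<'E'
from h import *
from bench import bot
s=bot.read_state();p=s['tool_pos'];print(p,s['grip_width'],s['force'])
from scipy.spatial.transform import Rotation as Ro
def st(p,y): pass
h=np.array([.646,.141]);yaw=-.19;q=p[:2].copy()
for k in range(4):
    r=arc(h,q,yaw,np.arange(1,6)*.09);print(r)
    a=.45;R=np.array([[np.cos(a),np.sin(a)],[-np.sin(a),np.cos(a)]]);q=R@(q-h)+h;yaw-=a
print(q)
E
```

```text
[ 0.56115954 -0.01320339  0.09251896] 0.1110553719280353 [-3.85508958  0.49250566  5.67136041]
[[[np.float64(0.09), 0, 0], [0, np.float64(0.6), np.float64(-1.5)], 0], [[np.float64(0.18), 0, 0], [0, np.float64(1.2), np.float64(-2.9)], 0], [[np.float64(0.27), 0, 0], [0, np.float64(2.1), np.float64(-4.3)], 0], [[np.float64(0.36), 0, 0], [0, np.float64(3.0), np.float64(-5.6)], 0], [[np.float64(0.45), 0, 0], [0, np.float64(4.0), np.float64(-6.7)], 0]]
[[[np.float64(0.09), 0, 0], [0, np.float64(0.6), np.float64(-1.5)], 0], [[np.float64(0.18), 0, 0], [0, np.float64(1.2), np.float64(-2.9)], 0], [[np.float64(0.27), 0, 0], [0, np.float64(2.1), np.float64(-4.3)], 0], [[np.float64(0.36), 0, 0], [0, np.float64(3.0), np.float64(-5.6)], 0], [[np.float64(0.45), 0, 0], [0, np.float64(4.0), np.float64(-6.7)], 0]]
[[[np.float64(0.09), 0, 0], [0, np.float64(0.6), np.float64(-1.5)], 0], [[np.float64(0.18), 0, 0], [0, np.float64(1.2), np.float64(-2.9)], 0], [[np.float64(0.27), 0, 0], [0, np.float64(2.1), np.float64(-4.3)], 0], [[np.float64(0.36), 0, 0], [0, np.float64(3.0), np.float64(-5.6)], 0], [[np.float64(0.45), 0, 0], [0, np.float64(4.0), np.float64(-6.7)], 0]]
[[[np.float64(0.09), 0, 0], [0, np.float64(0.6), np.float64(-1.5)], 0], [[np.float64(0.18), 0, 0], [0, np.float64(1.2), np.float64(-2.9)], 0], [[np.float64(0.27), 0, 0], [0, np.float64(2.1), np.float64(-4.3)], 0], [[np.float64(0.36), 0, 0], [0, np.float64(3.0), np.float64(-5.6)], 0], [[np.float64(0.45), 0, 0], [0, np.float64(4.0), np.float64(-6.7)], 0]]
[0.51510533 0.25865701]
```

The bar is gripped. Now swing the door.

{"name": "apply_moves", "arguments": {
  "rows": [
    [[0.09,0,0],[0,0.6,-1.5],0],
    [[0.18,0,0],[0,1.2,-2.9],0],
    [[0.27,0,0],[0,2.1,-4.3],0],
    [[0.36,0,0],[0,3.0,-5.6],0],
    [[0.45,0,0],[0,4.0,-6.7],0]
  ]
}}

```text
time: 2.33
tool_pos: [0.5034, 0.0379, 0.0925]
tool_rot: [0.223, 0.67, -0.224, 0.672]
force: [-2.5, -3.3, 4.7]
grip_width: 0.109
```

{"name": "apply_moves", "arguments": {
  "rows": [
    [[0.09,0,0],[0,0.6,-1.5],0],
    [[0.18,0,0],[0,1.2,-2.9],0],
    [[0.27,0,0],[0,2.1,-4.3],0],
    [[0.36,0,0],[0,3.0,-5.6],0],
    [[0.45,0,0],[0,4.0,-6.7],0]
  ]
}}

```text
time: 2.95
tool_pos: [0.4722, 0.1107, 0.0925]
tool_rot: [0.366, 0.605, -0.368, 0.604]
force: [-4.8, -2.1, 8.6]
grip_width: 0.111
```

{"name": "apply_moves", "arguments": {
  "rows": [
    [[0.09,0,0],[0,0.6,-1.5],0],
    [[0.18,0,0],[0,1.2,-2.9],0],
    [[0.27,0,0],[0,2.1,-4.3],0],
    [[0.36,0,0],[0,3.0,-5.6],0],
    [[0.45,0,0],[0,4.0,-6.7],0]
  ]
}}

```text
time: 3.58
tool_pos: [0.4755, 0.1897, 0.0925]
tool_rot: [0.492, 0.508, -0.494, 0.506]
force: [-8.7, 2.1, 10.4]
grip_width: 0.108
```

{"name": "apply_moves", "arguments": {
  "rows": [
    [[0.09,0,0],[0,0.6,-1.5],0],
    [[0.18,0,0],[0,1.2,-2.9],0],
    [[0.27,0,0],[0,2.1,-4.3],0],
    [[0.33,0,0],[0,2.7,-5.2],0],
    [[0.33,0,0],[0,2.7,-5.2],0]
  ]
}}

```text
time: 4.2
tool_pos: [0.5015, 0.245, 0.0926]
tool_rot: [0.57, 0.421, -0.569, 0.417]
force: [-7.2, 8.0, 7.7]
grip_width: 0.109
```

{"name": "apply_moves", "arguments": {
  "rows": [
    [[0,0,0],[0,0,0],0.38],
    [[0,0,0],[0,0,0],0.38],
    [[0,0,0],[0,0,0],0.38],
    [[0,0,0],[-4,0,0],0.38],
    [[0,0,0],[-10,0,0],0.38]
  ]
}}

```text
time: 4.82
tool_pos: [0.5011, 0.2403, 0.1898]
tool_rot: [-0.567, -0.42, 0.571, -0.419]
force: [1.3, 0.5, 0.1]
grip_width: 0.379
```

```bash
python3 - <<'E'
from h import *
from bench import bot
for n in('scene','side','wrist'): grab(n,2)
s=bot.read_state();print(s['tool_pos'],s['grip_width'],s['force'],s['joints'])
a=[cv2.imread(f'pics/{n}2.png') for n in('scene','side')]
cv2.imwrite('pics/both2.png',cv2.resize(np.hstack(a),(800,300)))
E
```

```text
[0.50641927 0.24248332 0.1959278 ] 0.3798020622296732 [-0.25049128  0.07701332 -0.43613132] [ 3.69123764e-01  2.17807315e-01  1.82437949e+00 -2.29931557e-04
  1.08923584e+00  2.23977897e+00]
```

View pics/both2.png

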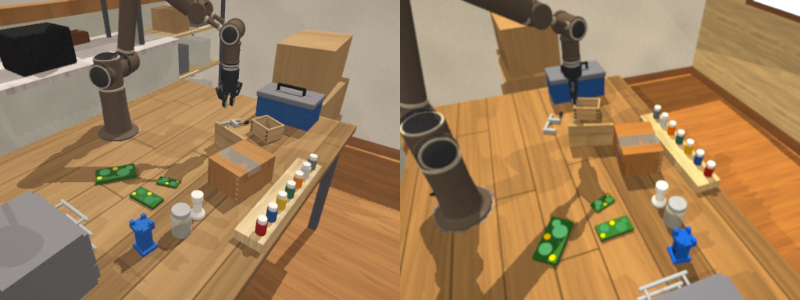

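The scene and side views show the door standing open past square, with nothing else disturbed. Next: turn the tool and travel to hover over the tile.

{"name": "apply_moves", "arguments": {
  "rows": [
    [[-0.18,0,0],[-0.5,1,6],0.6],
    [[-0.36,0,0],[-1,2,12],1],
    [[-0.54,0,0],[-1,3,18],1],
    [[-0.72,0,0],[-1,4,24],1],
    [[-0.9,0,0],[-1,5.3,30],1]
  ]
}}

```text
time: 5.6
tool_pos: [0.4667, -0.0382, 0.2001]
tool_rot: [0.348, 0.616, -0.349, 0.615]
force: [1.0, -0.4, -0.7]
grip_width: 0.999
```

```bash
cat >> h.py <<'E'
def goto(x,y,z,yaw):
    from bench import bot
    from scipy.spatial.transform import Rotation as Ro
    s=bot.read_state();R=Ro.from_quat(s['tool_rot']).as_matrix()
    c=np.arctan2(R[1,2],R[0,2]);p=s['tool_pos']
    print('pos',p.round(4),'yaw',c.round(4),'tilt',R[:,0].round(4),'F',s['force'].round(1),'g',round(s['grip_width'],3),'t',round(s['time'],2))
    print('rotx',round(-(yaw-c),3),'shift cm',(100*R.T@(np.array([x,y,z])-p)).round(2))
E
python3 -c "
from h import *
goto(.441,-.277,.2,1.609)"
```

```text
pos [ 0.4667 -0.0382  0.2001] yaw -1.0307 tilt [-1.6e-03  1.0e-04 -1.0e+00] F [ 1.  -0.4 -0.7] g 0.999 t 5.6
rotx -2.64 shift cm [ 1.000e-02 -1.448e+01  1.916e+01]
```

{"name": "apply_moves", "arguments": {
  "rows": [
    [[-0.17,0,0],[0,-3,4],1],
    [[-0.34,0,0],[0,-6,8],1],
    [[-0.51,0,0],[0,-9,12],1],
    [[-0.68,0,0],[0,-12,16],1],
    [[-0.85,0,0],[0,-14.5,19],1]
  ]
}}

```text
time: 6.22
tool_pos: [0.439, -0.2756, 0.1999]
tool_rot: [0.064, 0.705, -0.064, 0.704]
force: [0.0, 0.2, 0.6]
grip_width: 1.005
```

{"name": "apply_moves", "arguments": {
  "rows": [
    [[-0.18,0,0],[0,0,0],1],
    [[-0.36,0,0],[0,0,0],1],
    [[-0.54,0,0],[0,0,0],1],
    [[-0.72,0,0],[0,0,0],1],
    [[-0.9,0,0],[0,0,0],1]
  ]
}}

```text
time: 6.85
tool_pos: [0.4392, -0.2735, 0.1997]
tool_rot: [-0.248, 0.662, 0.25, 0.661]
force: [-0.6, -0.6, -0.3]
grip_width: 0.998
```

{"name": "apply_moves", "arguments": {
  "rows": [
    [[-0.18,0,0],[0,0,0],1],
    [[-0.36,0,0],[0,0,0],1],
    [[-0.54,0,0],[0,0,0],1],
    [[-0.72,0,0],[0,0,0],1],
    [[-0.82,0,0],[0,0,0],1]
  ]
}}

```text
time: 7.48
tool_pos: [0.4392, -0.2734, 0.1997]
tool_rot: [-0.491, 0.508, 0.493, 0.508]
force: [-1.4, 0.1, 0.8]
grip_width: 1.003
```

{"name": "apply_moves", "arguments": {
  "rows": [
    [[0,0,0],[0,0,0],1],
    [[0,0,0],[0,0,0],1]
  ]
}}

```text
time: 7.72
tool_pos: [0.4397, -0.2736, 0.2005]
tool_rot: [-0.49, 0.51, 0.491, 0.509]
force: [0.0, 0.3, 0.6]
grip_width: 1.002
```

```bash
python3 - <<'E'
from h import *
f=grab('wrist',3)
goto(.441,-.277,.2,1.609)
hsv=cv2.cvtColor(f['frame'],cv2.COLOR_RGB2HSV);P=allpts(f)
m=cv2.inRange(hsv,(40,100,30),(85,255,255));m=cv2.morphologyEx(m,cv2.MORPH_CLOSE,np.ones((7,7)))
w=((m>0)&(abs(P[:,:,2]-.0145)<.003)).astype(np.uint8)
w=cv2.morphologyEx(w,cv2.MORPH_OPEN,np.ones((3,3)))
c,_=cv2.findContours(w,cv2.RETR_EXTERNAL,cv2.CHAIN_APPROX_NONE)
for q in c:
    if cv2.contourArea(q)<500: continue
    t=plane(f,q.reshape(-1,2),.014)
    r=cv2.minAreaRect((t[:,:2]*1000).astype(np.float32));print(q.mean(0),r,np.round(cv2.boxPoints(r)).tolist())
    print(proj(f,np.c_[cv2.boxPoints(r)/1000,np.full(4,.014)]).round().tolist())
E
```

```text
pos [ 0.4398 -0.2737  0.2007] yaw 1.5329 tilt [-8.e-04  5.e-04 -1.e+00] F [-0.5 -0.2  0.2] g 1.004 t 7.78
rotx -0.076 shift cm [ 0.07 -0.13 -0.33]
[[258.56666667 204.25666667]] ((485.03717041015625, -273.9810791015625), (119.30908966064453, 58.830810546875), 2.3721256256103516) [[424.0, -247.0], [427.0, -306.0], [546.0, -301.0], [543.0, -242.0]]
[[282.0, 155.0], [228.0, 160.0], [239.0, 256.0], [287.0, 252.0]]
```

View pics/wrist3.png

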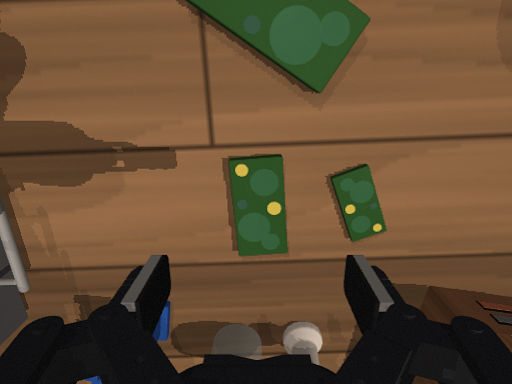

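The wrist view shows the medium tile at (258,205), 119x59 mm, centre (0.485,-0.274), yaw 2.4°. I'll descend over its near end.

{"name": "apply_moves", "arguments": {
  "rows": [
    [[-0.08,0,0],[4,0.15,-0.25],1],
    [[-0.08,0,0],[9,0.15,-0.25],1],
    [[-0.08,0,0],[14,0.15,-0.25],1],
    [[-0.08,0,0],[18,0.15,-0.25],0.85],
    [[-0.08,0,0],[18.5,0.15,-0.25],0.82]
  ]
}}

```text
time: 8.4
tool_pos: [0.4359, -0.2742, 0.0133]
tool_rot: [-0.508, 0.49, 0.513, 0.489]
force: [-0.9, 0.6, -0.0]
grip_width: 0.823
```

{"name": "apply_moves", "arguments": {
  "rows": [
    [[0,0,0],[0,0,0],0.8],
    [[0,0,0],[0,0,0],0.8]
  ]
}}

```text
time: 8.65
tool_pos: [0.4403, -0.2775, 0.0183]
tool_rot: [0.512, -0.489, -0.509, -0.489]
force: [0.4, 0.0, 0.2]
grip_width: 0.8
```

```bash
python3 - <<'E'
from h import *
f=grab('wrist',4);grab('side',4)
goto(.4385,-.2764,.000,1.611)
P=allpts(f)
np.set_printoptions(suppress=True)
for v in range(200,384,12): print(v,[ (P[v,u]*1000).round(0).tolist() for u in (160,180,200,215,305,320,340)])
E
```

```text
pos [ 0.4401 -0.2773  0.0182] yaw 1.6143 tilt [ 0.0032 -0.0024 -1.    ] F [-0.1  0.4 -0.2] g 0.797 t 8.75
rotx 0.003 shift cm [1.82 0.16 0.1 ]
200 [[417.0, -334.0, 0.0], [417.0, -323.0, -1.0], [416.0, -312.0, 0.0], [415.0, -303.0, 1.0], [413.0, -253.0, 0.0], [413.0, -245.0, 0.0], [412.0, -234.0, 1.0]]
212 [[424.0, -334.0, 1.0], [424.0, -323.0, 0.0], [423.0, -312.0, 1.0], [423.0, -303.0, 1.0], [421.0, -252.0, -0.0], [420.0, -244.0, -0.0], [419.0, -233.0, 1.0]]
224 [[431.0, -335.0, 1.0], [431.0, -323.0, -0.0], [430.0, -312.0, 1.0], [427.0, -302.0, 7.0], [425.0, -253.0, 6.0], [428.0, -243.0, -0.0], [427.0, -232.0, 1.0]]
236 [[439.0, -335.0, -0.0], [439.0, -323.0, 1.0], [438.0, -312.0, 1.0], [431.0, -301.0, 13.0], [428.0, -254.0, 15.0], [435.0, -242.0, -0.0], [435.0, -230.0, -0.0]]
248 [[447.0, -336.0, 0.0], [446.0, -324.0, 1.0], [446.0, -312.0, 1.0], [438.0, -301.0, 13.0], [435.0, -253.0, 15.0], [443.0, -241.0, 0.0], [443.0, -229.0, -0.0]]
260 [[434.0, -325.0, 34.0], [430.0, -314.0, 40.0], [454.0, -312.0, 0.0], [446.0, -301.0, 13.0], [442.0, -252.0, 15.0], [451.0, -240.0, -0.0], [427.0,
[... 974 characters left out ...]
.0], [421.0, -255.0, 90.0]]
344 [[424.0, -306.0, 94.0], [520.0, -327.0, -1.0], [519.0, -313.0, -1.0], [504.0, -301.0, 14.0], [501.0, -247.0, 15.0], [515.0, -233.0, -0.0], [421.0, -256.0, 94.0]]
356 [[424.0, -305.0, 98.0], [423.0, -299.0, 99.0], [529.0, -313.0, 0.0], [429.0, -291.0, 92.0], [429.0, -265.0, 92.0], [526.0, -232.0, -0.0], [420.0, -258.0, 99.0]]
368 [[423.0, -304.0, 102.0], [423.0, -298.0, 102.0], [429.0, -295.0, 97.0], [429.0, -290.0, 97.0], [428.0, -266.0, 96.0], [429.0, -261.0, 95.0], [421.0, -258.0, 102.0]]
380 [[423.0, -302.0, 106.0], [422.0, -297.0, 106.0], [430.0, -294.0, 100.0], [429.0, -290.0, 100.0], [427.0, -266.0, 101.0], [422.0, -264.0, 105.0], [422.0, -259.0, 105.0]]
```

View pics/wrist4.png

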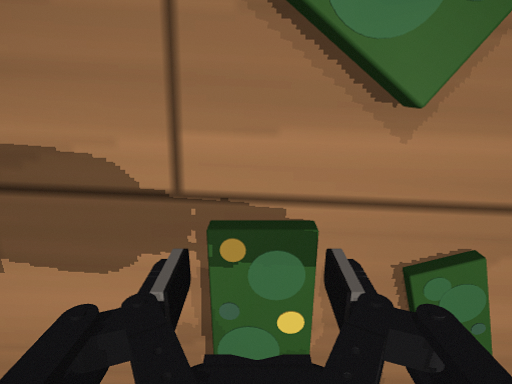

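{"name": "apply_moves", "arguments": {
  "rows": [
    [[0,0,0],[1,0,0.1],0.8],
    [[0,0,0],[2.0,0,0.1],0.8],
    [[0,0,0],[2.1,0,0.1],0.8],
    [[0,0,0],[2.1,0,0.1],0.8]
  ]
}}

```text
time: 9.25
tool_pos: [0.4382, -0.275, -0.0052]
tool_rot: [-0.51, 0.489, 0.511, 0.489]
force: [-0.1, 1.1, 0.0]
grip_width: 0.805
```

```bash
python3 - <<'E'
from h import *
f=grab('wrist',5)
goto(.440,-.2764,.000,1.611)
cv2.imwrite('pics/w5c.png',cv2.resize(f['frame'][180:384,120:400,::-1],None,fx=2.8,fy=2.8,interpolation=cv2.INTER_CUBIC))
P=allpts(f)
for v in range(235,300,5): print(v,[(u,int(P[v,u,2]*1000)) for u in list(range(160,206,5))+list(range(315,365,5))])
E
```

```text
pos [ 0.4385 -0.2751 -0.0049] yaw 1.6143 tilt [-3.e-04  2.e-04 -1.e+00] F [-0.2  0.3  0.2] g 0.8 t 9.3
rotx 0.003 shift cm [-0.49 -0.15 -0.13]
235 [(160, 1), (165, 0), (170, 0), (175, 0), (180, 0), (185, 0), (190, 0), (195, 137), (200, 0), (205, 0), (315, 0), (320, 0), (325, 0), (330, 0), (335, 0), (340, 0), (345, 0), (350, 0), (355, 0), (360, 0)]
240 [(160, 0), (165, 0), (170, 0), (175, 0), (180, 1), (185, 1), (190, 0), (195, 0), (200, 0), (205, 0), (315, 0), (320, 0), (325, 0), (330, 0), (335, 0), (340, 0), (345, 0), (350, 0), (355, 0), (360, 0)]
245 [(160, 0), (165, 0), (170, 0), (175, 0), (180, 0), (185, 0), (190, 0), (195, 0), (200, 4), (205, 3), (315, 2), (320, 0), (325, 0), (330, 0), (335, 0), (340, 0), (345, 0), (350, 0), (355, 0), (360, 0)]
250 [(160, 0), (165, 0), (170, 0), (175, 8), (180, 8), (185, 6), (190, 0), (195, 8), (200, 9), (205, 8), (315, 8), (320, 0), (325, 0), (330, 7), (335, 6), (340, 7), (345, 0), (350, 0), (355, 0), (360, 0)]
255 [(160, 0), (165, 0), (170, 13), (175, 13), (180, 11), (185, 7), (190, 0), (195, 12), (200, 13), (205, 12), (315, 13), (320, 12), (3
[... 1154 characters left out ...]
), (350, 32), (355, 31), (360, 26)]
285 [(160, 34), (165, 35), (170, 34), (175, 28), (180, 21), (185, 12), (190, 0), (195, 13), (200, 13), (205, 14), (315, 14), (320, 0), (325, 8), (330, 17), (335, 24), (340, 30), (345, 35), (350, 35), (355, 35), (360, 34)]
290 [(160, 38), (165, 38), (170, 35), (175, 28), (180, 22), (185, 13), (190, 0), (195, 13), (200, 14), (205, 14), (315, 14), (320, 0), (325, 9), (330, 16), (335, 24), (340, 31), (345, 37), (350, 39), (355, 39), (360, 38)]
295 [(160, 39), (165, 39), (170, 36), (175, 30), (180, 22), (185, 14), (190, 0), (195, 0), (200, 15), (205, 14), (315, 13), (320, 1), (325, 0), (330, 18), (335, 25), (340, 32), (345, 37), (350, 39), (355, 40), (360, 44)]
```

View pics/w5c.png

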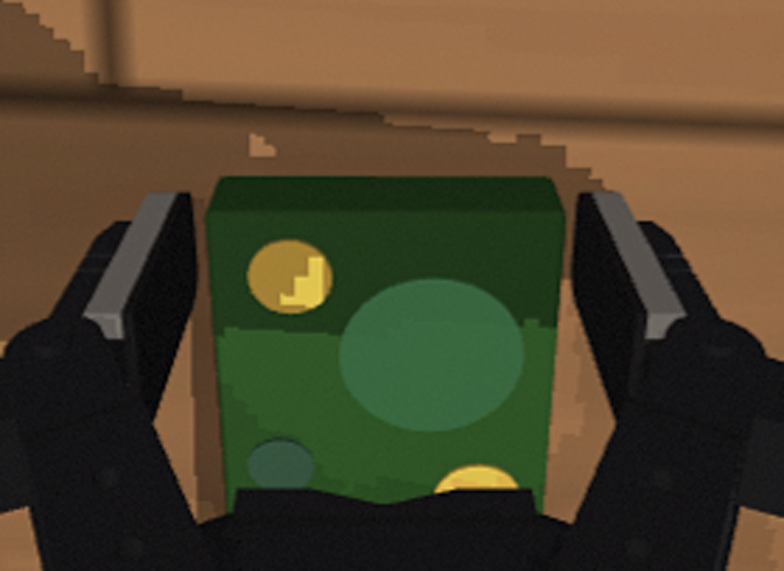

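The pads straddle the near end of the tile, with the tips about 5 mm above the table. Close and lift.

{"name": "apply_moves", "arguments": {
  "rows": [
    [[0,0,0],[0,0,0],0.6],
    [[0,0,0],[0,0,0],0.5],
    [[0,0,0],[0,0,0],0.4],
    [[0,0,0],[0,0,0],0.4],
    [[0,0,0],[0,0,0],0.4]
  ]
}}

```text
time: 9.93
tool_pos: [0.4391, -0.2756, -0.0042]
tool_rot: [0.511, -0.489, -0.51, -0.489]
force: [-0.1, -1.1, 5.8]
grip_width: 0.687
```

{"name": "apply_moves", "arguments": {
  "rows": [
    [[0,0,0],[-2,0,0],0.4],
    [[0,0,0],[-6,0,0],0.4],
    [[0,0,0],[-11,0,0],0.4],
    [[0,0,0],[-16,0,0],0.4],
    [[0,0,0],[-16,0,0],0.4]
  ]
}}

```text
time: 10.55
tool_pos: [0.4411, -0.277, 0.1592]
tool_rot: [0.514, -0.489, -0.508, -0.489]
force: [-0.1, 0.5, -0.2]
grip_width: 0.685
```

```bash
python3 - <<'E'
from h import *
f=grab('wrist',6);g=grab('side',6)
x=np.array([.981,-.194]);sl=np.array([.6226,.0234])
t=sl-x*.11   # tile leading end ~3 mm... tool 107mm behind leading end
goto(*(sl-x*.157),.155,1.375)
cv2.imwrite('pics/b6.png',cv2.resize(np.hstack([f['frame'],g['frame']])[:,:,::-1],(800,300)))
E
```

```text
pos [ 0.4378 -0.2746  0.1546] yaw 1.6144 tilt [-1.1e-03  8.0e-04 -1.0e+00] F [ 0.7  0.2 -0.9] g 0.686 t 10.65
rotx 0.239 shift cm [-2.000e-02 -4.510e+00  3.268e+01]
```

View pics/b6.png

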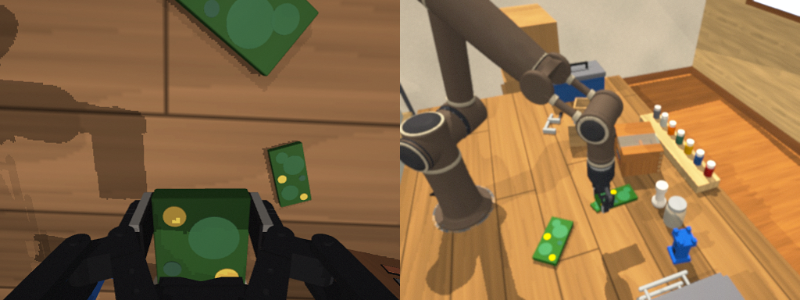

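{"name": "apply_moves", "arguments": {
  "rows": [
    [[0.05,0,0],[0,-1,6],0.4],
    [[0.1,0,0],[0,-2,12],0.4],
    [[0.15,0,0],[0,-3,18],0.4],
    [[0.2,0,0],[0,-4,24],0.4],
    [[0.24,0,0],[0,-4.5,29],0.4]
  ]
}}

```text
time: 11.28
tool_pos: [0.4684, 0.0188, 0.1524]
tool_rot: [-0.447, 0.548, 0.45, 0.545]
force: [0.6, -0.2, -1.0]
grip_width: 0.683
```

{"name": "apply_moves", "arguments": {
  "rows": [
    [[0,0,0],[0,0.8,3.6],0.4],
    [[0,0,0],[0,0.8,3.6],0.4],
    [[0,0,0],[0,0.8,3.6],0.4]
  ]
}}

```text
time: 11.65
tool_pos: [0.4684, 0.053, 0.1533]
tool_rot: [-0.448, 0.548, 0.45, 0.545]
force: [0.7, -0.2, -0.3]
grip_width: 0.687
```

```bash
python3 - <<'E'
from h import *
f=grab('wrist',7);g=grab('side',7);s=grab('scene',7)
x=np.array([.981,-.194]);sl=np.array([.6226,.0234])
goto(*(sl-x*.157),.155,1.375)
cv2.imwrite('pics/b7.png',cv2.resize(np.hstack([s['frame'],g['frame']])[:,:,::-1],(800,300)))
E
```

```text
pos [0.4695 0.0523 0.1545] yaw 1.3727 tilt [-1.7e-03 -3.0e-04 -1.0e+00] F [ 0.6  0.7 -1. ] g 0.687 t 11.8
rotx -0.002 shift cm [-0.05  0.13  0.13]
```

View pics/b7.png

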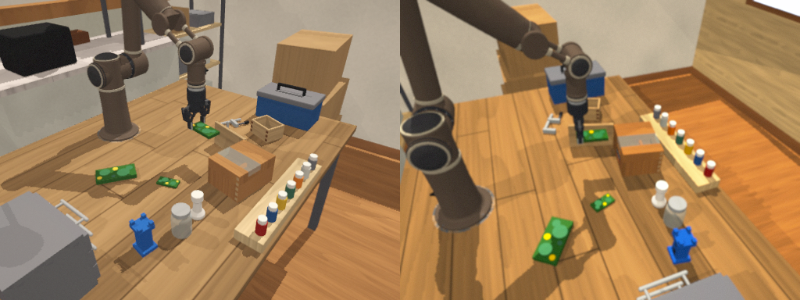

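View pics/wrist7.png

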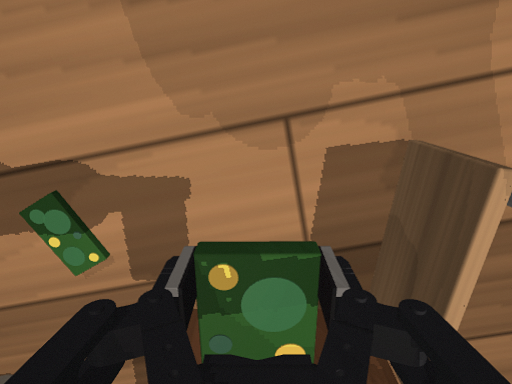

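The wrist view is blocked ahead by the gripper body, so I'll take tile-versus-cabinet alignment from enlarged side and scene crops.

```bash
python3 - <<'E'
from h import *
g=load('side',7);s=load('scene',7)
cv2.imwrite('pics/c7a.png',cv2.resize(g['frame'][130:240,210:350,::-1],None,fx=5.5,fy=5.5,interpolation=cv2.INTER_CUBIC))
cv2.imwrite('pics/c7b.png',cv2.resize(s['frame'][130:260,225:365,::-1],None,fx=4.6,fy=4.6,interpolation=cv2.INTER_CUBIC))
E
```

```text
(no output)
```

View pics/c7a.png

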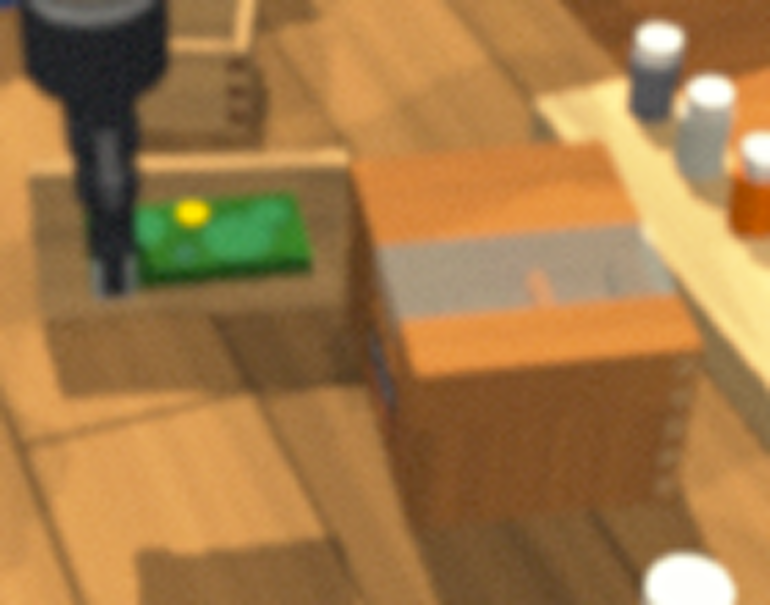

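View pics/c7b.png

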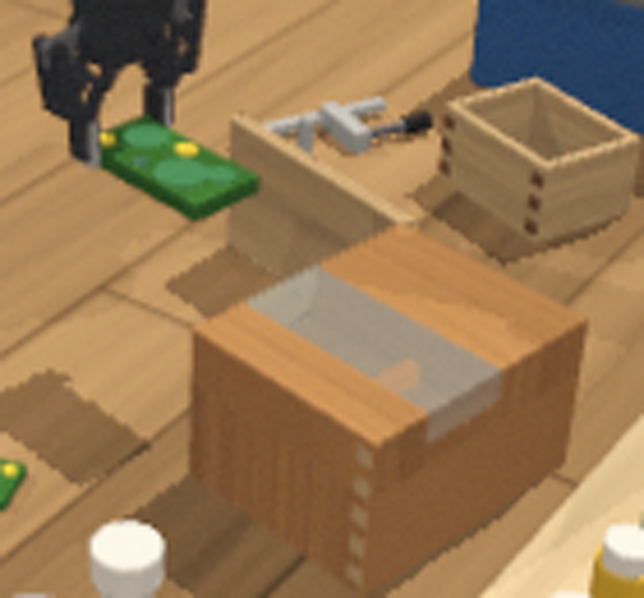

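```bash
python3 - <<'E'
from h import *
np.set_printoptions(suppress=True)
D={'side':(5.5,(210,130),dict(FL=(352,162),FR=(413,375),BR=(700,347),BL=(602,142),wfl=(377,250),wfr=(400,320),wbl=(640,225),wbr=(675,293)),dict(tl=(296,196),tr=(311,263))),
'scene':(4.6,(225,130),dict(FL=(402,228),FR=(194,328),BR=(382,444),BL=(586,322),wfl=(320,267),wfr=(248,300),wbl=(500,376),wbr=(428,412)),dict(tl=(260,178),tr=(195,210)))}
for n,(sc,o,c,t) in D.items():
    f=load(n,7)
    W={}
    for k,p in list(c.items())+list(t.items()):
        uv=(np.array(p)+.5)/sc-.5+o
        W[k]=plane(f,[uv],.12 if k in c else .1727)[0,:2]*1000
    print(n,{k:v.round(1).tolist() for k,v in W.items()})
    for a,b in(('FR','FL'),('BR','BL'),('FL','BL'),('FR','BR'),('wfl','wbl'),('wfr','wbr'),('wfr','wfl'),('tr','tl')):
        d=W[b]-W[a];print(a,b,'len',np.hypot(*d).round(1),'ang',np.degrees(np.arctan2(d[1],d[0])).round(2))
    cen=sum(W[k] for k in('FL','FR','BL','BR'))/4
    th=np.radians(-11.3);ex=np.array([np.cos(th),np.sin(th)]);ey=np.array([-ex[1],ex[0]])
    print('centre',cen.round(1),{k:((v-cen)@np.c_[ex,ey]).round(1).tolist() for k,v in W.items()})
E
```

```text
side {'FL': [648.7, 138.1], 'FR': [606.5, -54.9], 'BR': [762.3, -87.5], 'BL': [801.4, 104.2], 'wfl': [629.8, 52.3], 'wfr': [617.8, -10.2], 'wbl': [783.4, 21.0], 'wbr': [772.1, -41.7], 'tl': [578.9, 51.3], 'tr': [565.3, -7.3]}
FR FL len 197.6 ang 77.67
BR BL len 195.7 ang 78.48
FL BL len 156.4 ang -12.53
FR BR len 159.2 ang -11.84
wfl wbl len 156.8 ang -11.52
wfr wbr len 157.5 ang -11.56
wfr wfl len 63.7 ang 79.13
tr tl len 60.1 ang 76.95
centre [704.7  25. ] {'FL': [-77.1, 100.0], 'FR': [-80.7, -97.5], 'BR': [78.5, -99.0], 'BL': [79.3, 96.6], 'wfl': [-78.8, 12.2], 'wfr': [-78.3, -51.5], 'wbl': [78.0, 11.6], 'wbr': [79.1, -52.2], 'tl': [-128.6, 1.2], 'tr': [-130.4, -58.9]}
scene {'FL': [653.6, 133.0], 'FR': [611.5, -54.6], 'BR': [769.0, -84.5], 'BL': [806.6, 103.5], 'wfl': [635.9, 55.7], 'wfr': [620.4, -6.9], 'wbl': [791.2, 17.5], 'wbr': [774.7, -41.2], 'tl': [586.2, 53.7], 'tr': [576.4, -6.8]}
FR FL len 192.3 ang 77.34
BR BL len 191.7 ang 78.71
FL BL len 155.8 ang -10.94
FR BR len 160.3 ang -10.73
wfl wbl len 159.9 ang -13.82
wfr wbr len 158.1 ang -12.56
wfr wfl len 64.5 ang 76.1
tr tl len 61.3 ang 80.8
centre [710.2  24.4] {'FL': [-76.7, 95.5], 'FR': [-81.3, -96.8], 'BR': [79.0, -95.2], 'BL': [79.0, 96.5], 'wfl': [-79.0, 16.2], 'wfr': [-81.9, -48.2], 'wbl': [80.8, 9.1], 'wbr': [76.1, -51.7], 'tl': [-127.3, 4.4], 'tr': [-125.1, -56.8]}
```

```bash
python3 - <<'E'
from h import *
np.set_printoptions(suppress=True)
for n in('side','scene','wrist'):
    f=load(n,7);P=allpts(f);hsv=cv2.cvtColor(f['frame'],cv2.COLOR_RGB2HSV)
    m=cv2.inRange(hsv,(40,80,30),(90,255,255))>0
    w=m&(P[:,:,2]>.13)&(P[:,:,2]<.2)&(P[:,:,0]<.65)&(P[:,:,0]>.43)
    p=P[w]
    for _ in range(5):
        A=np.c_[p[:,:2],np.ones(len(p))];c=np.linalg.lstsq(A,p[:,2],rcond=None)[0];r=p[:,2]-A@c;p=p[(r>-.002)&(r<.004)]
    print(n,len(p),'plane slope',c[:2].round(3),'z@grip',(c@[.4695,.0523,1]).round(4),'z@lead',(c@[.575,.031,1]).round(4),'ext',p.min(0).round(3),p.max(0).round(3))
    q=(p[:,:2]*1000).astype(np.float32);rr=cv2.minAreaRect(q);print(rr,cv2.boxPoints(rr).round().tolist())
f=load('wrist',7)
print(plane(f,[(197,251),(318,251),(200,340),(318,340)],.1727)[:,:2].round(4).tolist())
E
```

```text
side 320 plane slope [-0.005 -0.008] z@grip 0.1701 z@lead 0.1697 ext [0.477 0.    0.168] [0.577 0.075 0.173]
((528.8421630859375, 37.523826599121094), (62.80159378051758, 92.5860824584961), 77.9717025756836) [[477.0, 16.0], [568.0, -3.0], [581.0, 59.0], [490.0, 78.0]]
scene 268 plane slope [-0.006  0.022] z@grip 0.1723 z@lead 0.1712 ext [0.464 0.002 0.169] [0.581 0.077 0.175]
((520.969970703125, 39.231990814208984), (57.92311096191406, 115.6206283569336), 77.7904281616211) [[458.0, 23.0], [571.0, -1.0], [584.0, 55.0], [471.0, 80.0]]
wrist 11342 plane slope [-0.002  0.002] z@grip 0.1718 z@lead 0.1716 ext [0.45  0.013 0.17 ] [0.524 0.083 0.174]
((487.4057922363281, 48.17926788330078), (59.39305114746094, 65.67915344238281), 79.05964660644531) [[450.0, 25.0], [514.0, 13.0], [525.0, 71.0], [461.0, 84.0]]
[[0.4486, 0.0279], [0.4592, 0.0819], [0.4982, 0.0164], [0.5098, 0.0752]]
```

Tile is level and straight in the grip. The lateral offset estimates disagree (−3 to −7 mm), so I'll look from above with the wrist camera, getting cabinet front and tile in one picture.

{"name": "apply_moves", "arguments": {
  "rows": [
    [[0,0,0],[-6,0,0],0.4],
    [[0,0,0],[-10,-4,0],0.4],
    [[0,0,0],[-12,-9,0],0.4],
    [[0,0,0],[-13,-14,0],0.4],
    [[0,0,0],[-13,-19,0],0.4]
  ]
}}

```text
time: 12.42
tool_pos: [0.6587, 0.0143, 0.2869]
tool_rot: [-0.449, 0.546, 0.447, 0.548]
force: [0.7, 0.1, -0.6]
grip_width: 0.685
```

{"name": "apply_moves", "arguments": {
  "rows": [
    [[0,0,0],[0,-4,0],0.4],
    [[0,0,0],[0,-6,0],0.4],
    [[0,0,0],[0,-6,0],0.4],
    [[0,0,0],[0,-6,0],0.4]
  ]
}}

```text
time: 12.92
tool_pos: [0.7143, 0.0038, 0.2846]
tool_rot: [-0.448, 0.547, 0.449, 0.546]
force: [0.0, 0.1, -0.6]
grip_width: 0.684
```

```bash
python3 - <<'E'
from h import *
f=grab('wrist',8)
goto(.5,0,.2,1.375)
cv2.imwrite('pics/w8.png',cv2.resize(f['frame'][:,:,::-1],None,fx=1.55,fy=1.55,interpolation=cv2.INTER_CUBIC))
E
```

```text
pos [0.7143 0.0041 0.2851] yaw 1.3736 tilt [-1.3e-03  1.0e-04 -1.0e+00] F [ 0.1  0.2 -1. ] g 0.685 t 12.97
rotx -0.001 shift cm [ 8.53 20.92 -4.6 ]
```

View pics/w8.png

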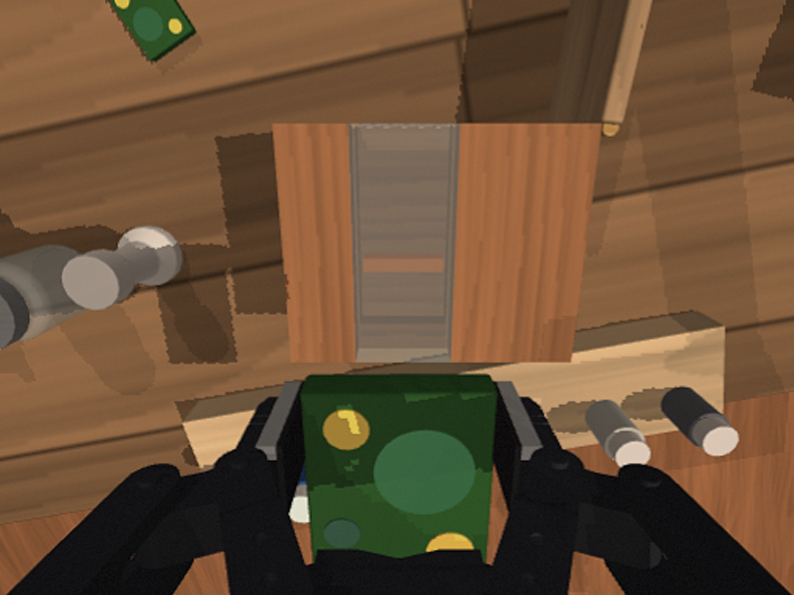

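```bash
python3 - <<'E'
from h import *
np.set_printoptions(suppress=True)
f=load('wrist',8);F=f['frame'];hsv=cv2.cvtColor(F,cv2.COLOR_RGB2HSV)
c=lambda L:[((np.array(p)+.5)/1.55-.5) for p in L]
tool=np.array([.7143,.0041]);yaw=1.3736
ex=np.array([np.sin(yaw),-np.cos(yaw)]);ey=np.array([np.cos(yaw),np.sin(yaw)])
def rel(L,z):
    p=plane(f,c(L),z)[:,:2]-tool;return (p@np.c_[ex,ey]*1000).round(1)
print('cab FR FL BL BR',rel([(273,124),(602,124),(572,362),(290,362)],.12).tolist())
print('win fl fr bl br',rel([(458,125),(350,125),(451,361),(356,361)],.12).tolist())
zt=.2851+.0168
print('tile top or ol lr ll',rel([(303,393),(495,393),(314,550),(489,550)],zt).tolist())
print('tile bottom',rel([(305,376),(492,376)],zt-.014).tolist())
print('follower',rel([(362,266),(444,266)],.09).tolist())
P=allpts(f);print(P[290:340:10,270].round(4).tolist(),P[100:200:20,200].round(4).tolist())
E
```

```text
cab FR FL BL BR [[-92.9, -77.7], [-92.9, 122.0], [66.7, 122.6], [66.7, -79.2]]
win fl fr bl br [[-92.4, 34.6], [-92.4, -31.0], [65.9, 36.0], [65.9, -31.9]]
tile top or ol lr ll [[-12.1, -30.1], [-12.1, 27.3], [48.3, -30.3], [48.3, 29.2]]
tile bottom [[-10.4, -32.3], [-10.4, 29.2]]
follower [[3.7, -28.3], [3.7, 31.8]]
[[0.7221, 0.0074, 0.3032], [0.7277, 0.0063, 0.3034], [0.7338, 0.0052, 0.3029], [0.7395, 0.0041, 0.3033], [0.7449, 0.0031, 0.304]] [[0.63, -0.0362, 0.1206], [0.6481, -0.0411, 0.1199], [0.667, -0.046, 0.1206], [0.687, -0.0516, 0.1187], [0.7074, -0.0567, 0.1199]]
```

That view settles it. In the tool frame the slot centreline is 1.9 mm left, the tile centre is about 1.0 mm right, and the yaw matches. The cabinet front edge is the row at image (273–602,124). Now back out to the pre-insertion pose.

```bash
cat >> h.py <<'E'
YAW=1.3736
EX=np.array([np.sin(YAW),-np.cos(YAW)]);EY=np.array([np.cos(YAW),np.sin(YAW)])
SLOT=np.array([.7143,.0041])-.0929*EX+.0019*EY
def ins(d,z,lat=.001):
    "tool to d m before mouth"
    goto(*(SLOT-EX*d+EY*lat),z,YAW)
E
python3 -c "
from h import *
ins(.128,.2)"
```

```text
pos [0.7143 0.0041 0.2851] yaw 1.3736 tilt [-1.3e-03  1.0e-04 -1.0e+00] F [ 0.1  0.2 -1. ] g 0.685 t 12.97
rotx 0.0 shift cm [ 8.53 22.07  0.29]
```

{"name": "apply_moves", "arguments": {
  "rows": [
    [[0,0,0],[0,5,0.3],0.4],
    [[0,0,0],[0,11,0.3],0.4],
    [[0,0,0],[1,17,0.3],0.4],
    [[0,0,0],[3,22,0.3],0.4],
    [[0,0,0],[8,22,0.3],0.4]
  ]
}}

```text
time: 13.6
tool_pos: [0.4984, 0.0513, 0.2079]
tool_rot: [-0.45, 0.544, 0.448, 0.548]
force: [0.8, 0.3, -2.0]
grip_width: 0.685
```

{"name": "apply_moves", "arguments": {
  "rows": [
    [[0,0,0],[4,0,0],0.4],
    [[0,0,0],[8,0,0],0.4],
    [[0,0,0],[12,0,0],0.4],
    [[0,0,0],[12.8,0,0],0.4],
    [[0,0,0],[12.8,0,0],0.4]
  ]
}}

```text
time: 14.22
tool_pos: [0.5, 0.0505, 0.0779]
tool_rot: [-0.449, 0.547, 0.449, 0.547]
force: [0.4, -0.3, -1.2]
grip_width: 0.686
```

{"name": "apply_moves", "arguments": {
  "rows": [
    [[0,0,0],[0,0,0],0.4],
    [[0,0,0],[0,0,0],0.4]
  ]
}}

```text
time: 14.48
tool_pos: [0.5016, 0.0505, 0.079]
tool_rot: [-0.449, 0.546, 0.448, 0.548]
force: [0.1, 0.7, -1.3]
grip_width: 0.685
```

```bash
python3 - <<'E'
from h import *
ins(.128,.0758)
g=grab('side',9);s=grab('scene',9);f=grab('wrist',9)
cv2.imwrite('pics/c9a.png',cv2.resize(g['frame'][130:240,210:350,::-1],None,fx=5.5,fy=5.5,interpolation=cv2.INTER_CUBIC))
P=allpts(f);print(P[290:340:10,240].round(4).tolist())
E
```

```text
pos [0.5016 0.0505 0.079 ] yaw 1.3744 tilt [ 0.0035  0.     -1.    ] F [ 0.1  0.7 -1.3] g 0.685 t 14.47
rotx 0.001 shift cm [ 0.32  0.33 -0.09]
[[0.5056, 0.04, 0.0975], [0.5119, 0.0386, 0.0966], [0.5184, 0.0371, 0.0957], [0.523, 0.0362, 0.0974], [0.5298, 0.0347, 0.0965]]
```

View pics/c9a.png

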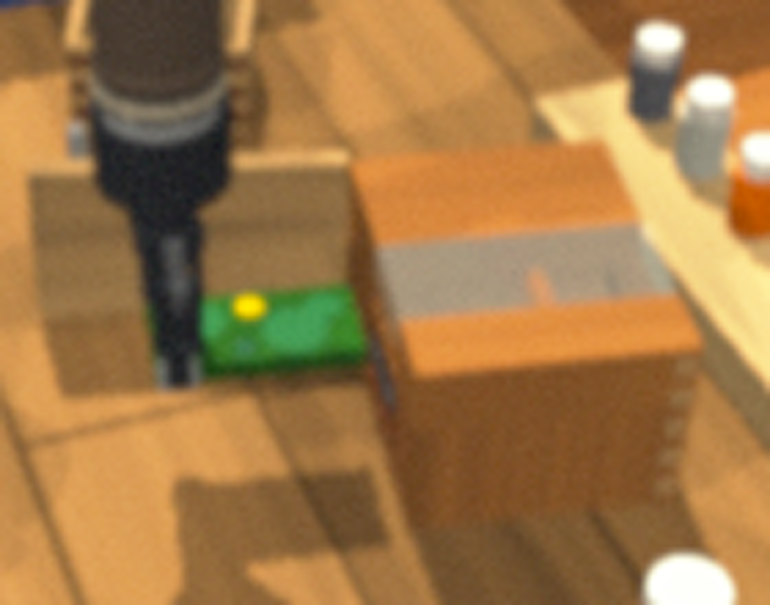

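{"name": "apply_moves", "arguments": {
  "rows": [
    [[0,0,0],[0.2,0,-0.1],0.4],
    [[0,0,0],[0.2,0,-0.1],0.4],
    [[0,0,0],[0.2,0,-0.1],0.4],
    [[0,0,0],[0.2,0,-0.1],0.4]
  ]
}}

```text
time: 15.12
tool_pos: [0.4999, 0.0494, 0.0752]
tool_rot: [-0.449, 0.547, 0.449, 0.547]
force: [-0.3, -0.7, -1.4]
grip_width: 0.687
```

```bash
python3 -c "
from h import *
ins(.128,.0758)"
```

```text
pos [0.4999 0.0494 0.0752] yaw 1.3743 tilt [-1.e-04  0.e+00 -1.e+00] F [-0.3 -0.7 -1.4] g 0.687 t 15.12
rotx 0.001 shift cm [-0.06  0.17  0.05]
```

{"name": "apply_moves", "arguments": {
  "rows": [
    [[0,0,0],[0,-0.7,0.05],0.4],
    [[0,0,0],[0,-1.4,0.05],0.4],
    [[0,0,0],[0,-2.0,0.05],0.4],
    [[0,0,0],[0,-2.4,0.05],0.4],
    [[0,0,0],[0,-2.8,0.05],0.4]
  ]
}}

```text
time: 15.75
tool_pos: [0.5276, 0.0444, 0.0752]
tool_rot: [-0.448, 0.547, 0.449, 0.547]
force: [0.1, 0.3, -1.3]
grip_width: 0.68
```

```bash
python3 - <<'E'
from h import *
ins(.09,.0758)
g=grab('side',10);s=grab('scene',10)
cv2.imwrite('pics/c10.png',np.hstack([cv2.resize(g['frame'][130:240,230:350,::-1],(400,366),interpolation=cv2.INTER_CUBIC),cv2.resize(s['frame'][140:250,235:355,::-1],(400,366),interpolation=cv2.INTER_CUBIC)]))
E
```

```text
pos [0.5276 0.0444 0.0752] yaw 1.3742 tilt [-3.e-04  0.e+00 -1.e+00] F [ 0.1  0.3 -1.3] g 0.68 t 15.75
rotx 0.001 shift cm [-0.06 -0.8  -0.  ]
```

View pics/c10.png

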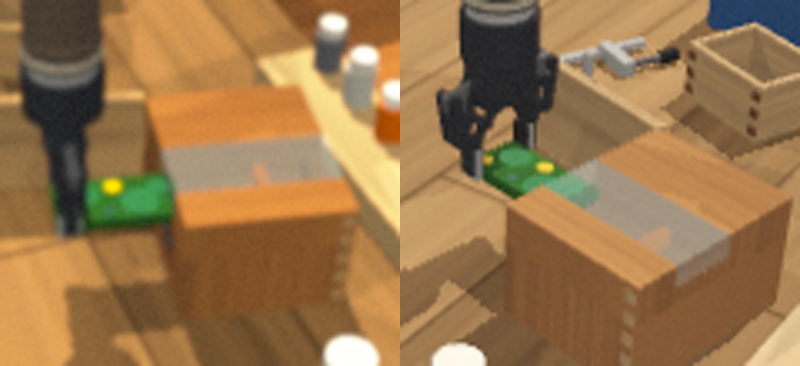

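Tile is entering cleanly: the scene view shows it under the window, with no force. Continue.

{"name": "apply_moves", "arguments": {
  "rows": [
    [[0,0,0],[-0.05,-1.2,0],0.4],
    [[0,0,0],[-0.05,-2.4,0],0.4],
    [[0,0,0],[-0.05,-3.6,0],0.4],
    [[0,0,0],[-0.05,-4.8,0],0.4],
    [[0,0,0],[-0.05,-6.0,0],0.4]
  ]
}}

```text
time: 16.48
tool_pos: [0.5872, 0.0325, 0.0757]
tool_rot: [-0.449, 0.547, 0.449, 0.547]
force: [0.3, 0.1, -0.0]
grip_width: 0.686
```

```bash
python3 -c "
from h import *
ins(.02,.0758)"
```

```text
pos [0.5872 0.0325 0.0757] yaw 1.3742 tilt [ 0. -0. -1.] F [ 0.3  0.1 -0. ] g 0.686 t 16.48
rotx 0.001 shift cm [-0.01 -1.73 -0.01]
```

{"name": "apply_moves", "arguments": {
  "rows": [
    [[0,0,0],[0,-0.6,0],0.4],
    [[0,0,0],[0,-1.2,0],0.4],
    [[0,0,0],[0,-1.7,0],0.4],
    [[0,0,0],[0,-1.7,0],0.4]
  ]
}}

```text
time: 16.98
tool_pos: [0.6032, 0.0294, 0.0758]
tool_rot: [-0.449, 0.547, 0.448, 0.547]
force: [0.1, 1.0, -0.5]
grip_width: 0.683
```

```bash
python3 - <<'E'
from h import *
ins(.015,.0758)
g=grab('side',11);s=grab('scene',11);f=grab('wrist',11)
cv2.imwrite('pics/c11.png',np.hstack([cv2.resize(s['frame'][140:250,235:355,::-1],(400,366),interpolation=cv2.INTER_CUBIC),cv2.resize(f['frame'][84:,56:456,::-1],(400,300))[:, :] if 0 else cv2.resize(f['frame'][:,:,::-1],(400,366))]))
E
```

```text
pos [0.6032 0.0294 0.0758] yaw 1.3742 tilt [ 2.e-04  0.e+00 -1.e+00] F [ 0.1  1.  -0.5] g 0.683 t 16.98
rotx 0.001 shift cm [ 0.   -0.6  -0.02]
```

View pics/c11.png

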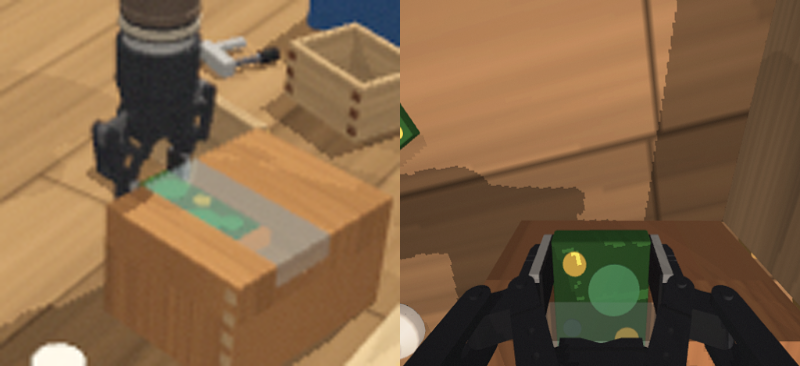

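Tile about 87 mm in and just short of the follower. Release, back off, close the fingers, then push the end.

{"name": "apply_moves", "arguments": {
  "rows": [
    [[0,0,0],[0,0,0],0.85],
    [[0,0,0],[0,0,0],0.85],
    [[0,0,0],[0,0,0],0.85],
    [[0,0,0],[0,2.5,0],0.85],
    [[0,0,0],[0,5.5,0],0.85]
  ]
}}

```text
time: 17.75
tool_pos: [0.5491, 0.0402, 0.076]
tool_rot: [-0.449, 0.546, 0.448, 0.547]
force: [-0.7, 0.6, 0.2]
grip_width: 0.85
```

{"name": "apply_moves", "arguments": {
  "rows": [
    [[0,0,0],[0,0,0],0.4],
    [[0,0,0],[0,0,0],0],
    [[0,0,0],[0,0,0],0],
    [[0,0,0],[0,0,0],0],
    [[0,0,0],[0,0,0],0]
  ]
}}

```text
time: 18.38
tool_pos: [0.5494, 0.0401, 0.0758]
tool_rot: [-0.449, 0.547, 0.448, 0.547]
force: [0.6, -0.2, -0.1]
grip_width: 0.001
```

```bash
python3 - <<'E'
from h import *
ins(.045,.0770,0)
f=grab('wrist',12)
E
```

```text
pos [0.5494 0.0401 0.0758] yaw 1.3742 tilt [ 2.e-04 -0.e+00 -1.e+00] F [ 0.6 -0.2 -0.1] g 0.001 t 18.38
rotx 0.001 shift cm [-0.12 -3.08 -0.11]
```

View pics/wrist12.png

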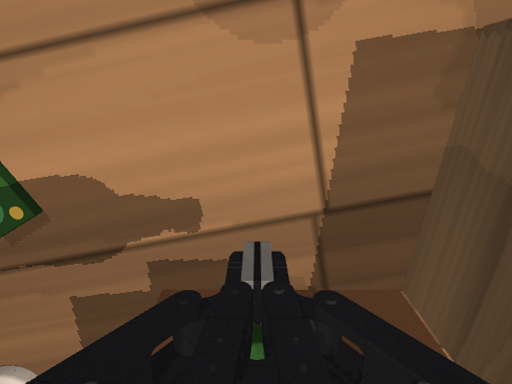

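{"name": "apply_moves", "arguments": {
  "rows": [
    [[0,0,0],[-0.05,-1,-0.1],0],
    [[0,0,0],[-0.05,-2,-0.1],0],
    [[0,0,0],[-0.05,-3,-0.1],0],
    [[0,0,0],[-0.05,-3.6,-0.1],0],
    [[0,0,0],[-0.05,-4.1,-0.1],0]
  ]
}}

```text
time: 19.05
tool_pos: [0.5839, 0.0322, 0.0756]
tool_rot: [-0.445, 0.55, 0.452, 0.543]
force: [-16.4, 3.9, 12.4]
grip_width: 0.001
```

{"name": "apply_moves", "arguments": {
  "rows": [
    [[0,0,0],[0,-0.4,0],0],
    [[0,0,0],[0,-0.8,0],0],
    [[0,0,0],[0,-1.2,0],0],
    [[0,0,0],[0,-1.2,0],0]
  ]
}}

```text
time: 19.55
tool_pos: [0.5959, 0.0298, 0.0755]
tool_rot: [-0.445, 0.55, 0.452, 0.544]
force: [-9.4, 2.4, 7.8]
grip_width: -0.004
```

```bash
python3 - <<'E'
from h import *
ins(.011,.0765,0)
s=grab('scene',13)
cv2.imwrite('pics/c13.png',cv2.resize(s['frame'][140:250,235:355,::-1],None,fx=5,fy=5,interpolation=cv2.INTER_CUBIC))
E
```

```text
pos [0.5959 0.0298 0.0755] yaw 1.3743 tilt [-0.012   0.0015 -0.9999] F [-9.4  2.4  7.8] g -0.004 t 19.55
rotx 0.001 shift cm [-0.12 -1.73 -0.02]
```

View pics/c13.png

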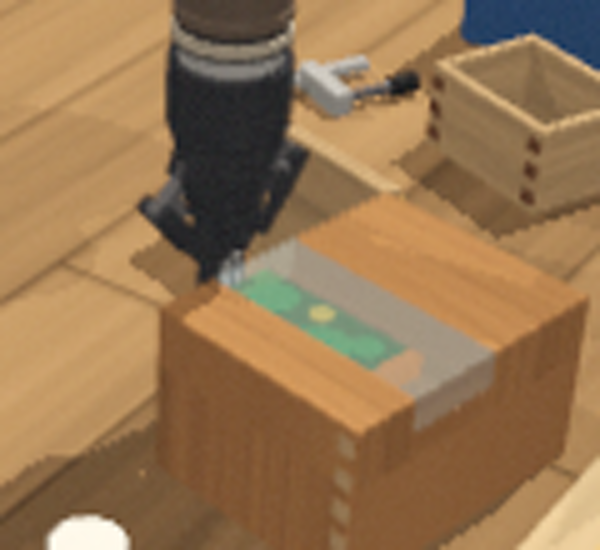

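The follower is yielding at about 10 N. Continue to flush.

{"name": "apply_moves", "arguments": {
  "rows": [
    [[0,0,0],[-0.05,-0.4,0],0],
    [[0,0,0],[-0.05,-0.8,0],0],
    [[0,0,0],[-0.05,-1.2,0],0],
    [[0,0,0],[-0.05,-1.2,0],0]
  ]
}}

```text
time: 20.1
tool_pos: [0.609, 0.0272, 0.0758]
tool_rot: [-0.446, 0.549, 0.451, 0.544]
force: [-6.8, 1.4, 3.7]
grip_width: -0.002
```

```bash
python3 - <<'E'
from h import *
ins(.011,.0765,0)
E
```

```text
pos [0.609  0.0272 0.0758] yaw 1.3743 tilt [-0.009   0.0011 -1.    ] F [-6.8  1.4  3.7] g -0.002 t 20.1
rotx 0.001 shift cm [-0.08 -0.39 -0.01]
```

{"name": "apply_moves", "arguments": {
  "rows": [
    [[0,0,0],[0,-0.2,0],0],
    [[0,0,0],[0,-0.3,0],0],
    [[0,0,0],[0,-0.3,0],0]
  ]
}}

```text
time: 20.48
tool_pos: [0.61, 0.027, 0.0757]
tool_rot: [-0.445, 0.55, 0.452, 0.543]
force: [-10.9, 1.5, 7.0]
grip_width: -0.004
```

{"name": "apply_moves", "arguments": {
  "rows": [
    [[0,0,0],[0,-0.1,0],0],
    [[0,0,0],[0,-0.2,0],0],
    [[0,0,0],[0,-0.2,0],0]
  ]
}}

```text
time: 20.85
tool_pos: [0.6098, 0.0269, 0.0749]
tool_rot: [-0.444, 0.551, 0.453, 0.542]
force: [-12.8, 2.7, 6.4]
grip_width: 0.001
```

```bash
python3 - <<'E'
from h import *
ins(.011,.0765,0)
g=grab('side',14)
cv2.imwrite('pics/c14.png',cv2.resize(g['frame'][130:240,210:350,::-1],None,fx=5.5,fy=5.5,interpolation=cv2.INTER_CUBIC))
E
```

```text
pos [0.6098 0.0269 0.0749] yaw 1.3743 tilt [-0.0179  0.002  -0.9998] F [-12.8   2.7   6.4] g 0.001 t 20.85
rotx 0.001 shift cm [-0.17 -0.3   0.  ]
```

View pics/c14.png

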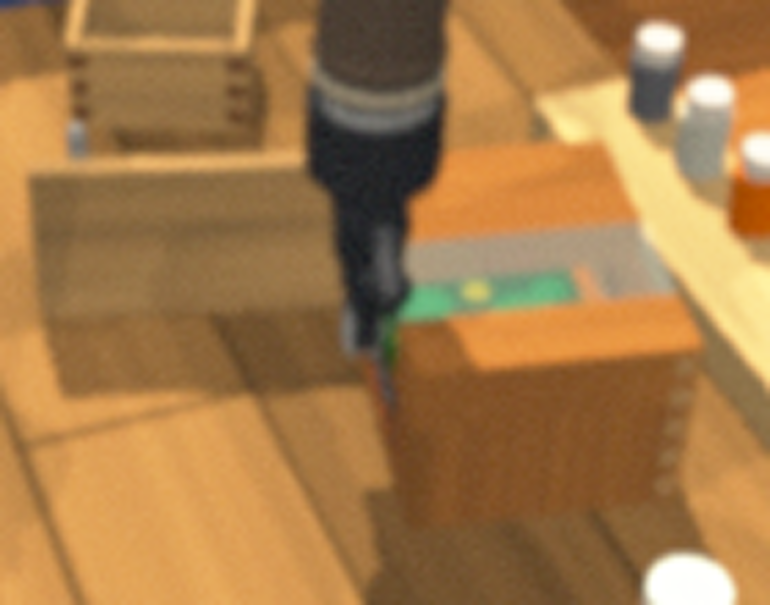

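Stalled at 13 N with the tool tilting; the knuckle above the pads seems to rest on the cabinet's top front edge. A green sliver still shows at about (390,345). I'll back off, tilt the fingertips forward and push with the tips alone.

{"name": "apply_moves", "arguments": {
  "rows": [
    [[0,0,0],[0,1.5,0],0],
    [[0,0,0],[-0.3,3,0],0],
    [[0,0,-0.15],[-0.6,3,0],0],
    [[0,0,-0.3],[-0.6,3,0],0],
    [[0,0,-0.4],[-0.6,3,0],0]
  ]
}}

```text
time: 21.52
tool_pos: [0.5871, 0.0317, 0.0834]
tool_rot: [-0.549, 0.445, 0.33, 0.626]
force: [-0.7, -0.4, 0.0]
grip_width: 0.0
```

{"name": "apply_moves", "arguments": {
  "rows": [
    [[0,0,0],[0,0,0],0],
    [[0,0,0],[0,0,0],0]
  ]
}}

```text
time: 21.78
tool_pos: [0.5894, 0.0314, 0.0839]
tool_rot: [-0.548, 0.446, 0.331, 0.625]
force: [-0.1, -0.2, -0.2]
grip_width: 0.001
```

```bash
python3 - <<'E'
from h import *
ins(.011,.081,0)
g=grab('side',15);s=grab('scene',15)
cv2.imwrite('pics/c15.png',np.hstack([cv2.resize(g['frame'][130:240,230:350,::-1],(400,366),interpolation=cv2.INTER_CUBIC),cv2.resize(s['frame'][140:250,235:355,::-1],(400,366),interpolation=cv2.INTER_CUBIC)]))
E
```

```text
pos [0.5894 0.0314 0.0839] yaw 1.3743 tilt [ 0.3833 -0.0758 -0.9205] F [-0.1 -0.2 -0.2] g 0.001 t 21.77
rotx 0.001 shift cm [ 1.2  -2.09 -0.04]
```

View pics/c15.png

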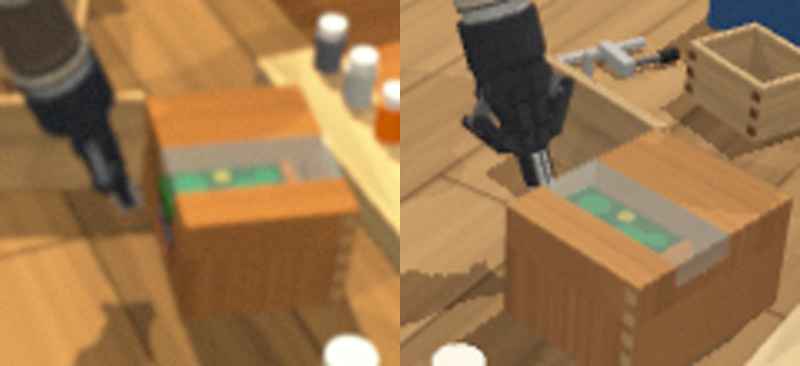

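{"name": "apply_moves", "arguments": {
  "rows": [
    [[0,0,0],[0.4,-0.4,0],0],
    [[0,0,0],[0.6,-0.9,0],0],
    [[0,0,0],[0.8,-1.4,0],0],
    [[0,0,0],[1.0,-1.8,0],0],
    [[0,0,0],[1.1,-2.0,0],0]
  ]
}}

```text
time: 22.5
tool_pos: [0.6107, 0.0269, 0.0804]
tool_rot: [-0.548, 0.447, 0.331, 0.625]
force: [0.7, -0.6, 0.8]
grip_width: 0.002
```

{"name": "apply_moves", "arguments": {
  "rows": [
    [[0,0,0],[0.1,-0.3,0],0],
    [[0,0,0],[0.2,-0.5,0],0],
    [[0,0,0],[0.2,-0.5,0],0]
  ]
}}

```text
time: 22.88
tool_pos: [0.6125, 0.0262, 0.0792]
tool_rot: [-0.547, 0.449, 0.333, 0.623]
force: [-8.2, 2.7, 4.1]
grip_width: -0.002
```

```bash
python3 - <<'E'
from h import *
ins(.010,.082,0)
g=grab('side',16);s=grab('scene',16)
cv2.imwrite('pics/c16.png',np.hstack([cv2.resize(g['frame'][130:240,230:350,::-1],(400,366),interpolation=cv2.INTER_CUBIC),cv2.resize(s['frame'][140:250,235:355,::-1],(400,366),interpolation=cv2.INTER_CUBIC)]))
E
```

```text
pos [0.6125 0.0262 0.0792] yaw 1.3737 tilt [ 0.3757 -0.0764 -0.9236] F [-8.2  2.7  4.1] g -0.002 t 22.88
rotx 0.0 shift cm [-0.21 -0.22  0.02]
```

View pics/c16.png

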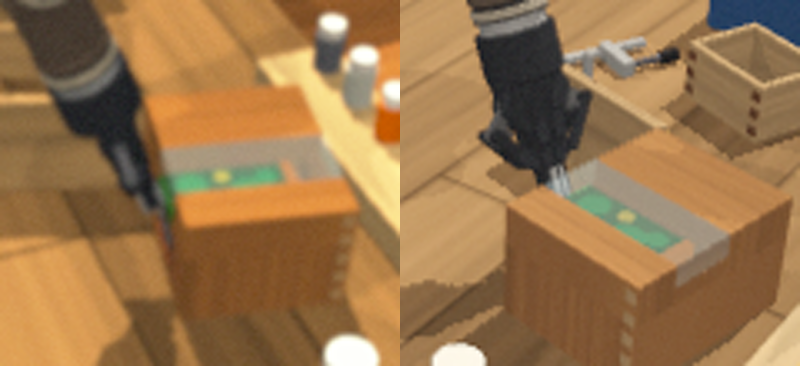

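{"name": "apply_moves", "arguments": {
  "rows": [
    [[0,0,0],[0,-0.3,0],0],
    [[0,0,0],[0,-0.6,0],0],
    [[0,0,0],[0,-0.6,0],0]
  ]
}}

```text
time: 23.35
tool_pos: [0.616, 0.0251, 0.0796]
tool_rot: [-0.546, 0.45, 0.334, 0.623]
force: [-5.5, 2.4, -0.6]
grip_width: -0.002
```

```bash
python3 - <<'E'
from h import *
ins(.010,.082,0)
E
```

```text
pos [0.616  0.0251 0.0796] yaw 1.3735 tilt [ 0.3718 -0.0764 -0.9252] F [-5.5  2.4 -0.6] g -0.002 t 23.35
rotx -0.0 shift cm [-0.31  0.13  0.06]
```

{"name": "apply_moves", "arguments": {
  "rows": [
    [[0,0,0],[0.05,-0.2,0],0],
    [[0,0,0],[0.1,-0.4,0],0],
    [[0,0,0],[0.1,-0.4,0],0]
  ]
}}

```text
time: 23.72
tool_pos: [0.6164, 0.025, 0.0793]
tool_rot: [-0.545, 0.453, 0.336, 0.621]
force: [-18.5, 5.6, 10.8]
grip_width: 0.0
```

{"name": "apply_moves", "arguments": {
  "rows": [
    [[0,0,0],[0.05,-0.2,0],0],
    [[0,0,0],[0.05,-0.2,0],0]
  ]
}}

```text
time: 23.98
tool_pos: [0.6165, 0.0249, 0.0792]
tool_rot: [-0.544, 0.454, 0.337, 0.62]
force: [-24.7, 7.0, 17.8]
grip_width: 0.001
```

Hard stop: the force rises to 25 N with no motion. Back off and look from above.

{"name": "apply_moves", "arguments": {
  "rows": [
    [[0,0,0],[-0.6,1.4,0],0],
    [[0,0,0],[-2,5,0],0],
    [[0,0,0.1],[-7,7,0],0],
    [[0,0,0.25],[-12,7,0],0],
    [[0,0,0.38],[-17,7,0],0]
  ]
}}

```text
time: 24.6
tool_pos: [0.4984, 0.0494, 0.2154]
tool_rot: [-0.453, 0.542, 0.444, 0.551]
force: [-0.0, 0.0, -0.8]
grip_width: 0.001
```

```bash
python3 - <<'E'
from h import *
ins(-.093,.285,-.0019)
E
```

```text
pos [0.4984 0.0494 0.2154] yaw 1.3749 tilt [ 0.0179 -0.0028 -0.9998] F [-0.   0.  -0.8] g 0.001 t 24.6
rotx 0.001 shift cm [ -6.56 -22.2   -0.24]
```

{"name": "apply_moves", "arguments": {
  "rows": [
    [[0,0,0],[-4,-2,0],0],
    [[0,0,0],[-6.5,-7,-0.2],0],
    [[0,0,0],[-6.5,-12,-0.2],0],
    [[0,0,0],[-6.5,-17,-0.2],0],
    [[0,0,0],[-6.5,-22,-0.2],0]
  ]
}}

```text
time: 25.22
tool_pos: [0.7148, 0.004, 0.2828]
tool_rot: [-0.454, 0.542, 0.443, 0.551]
force: [0.1, 1.1, 1.0]
grip_width: 0.003
```

{"name": "apply_moves", "arguments": {
  "rows": [
    [[0,0,0],[0,0,0],0],
    [[0,0,0],[0,0,0],0],
    [[0,0,0],[0,0,0],0]
  ]
}}

```text
time: 25.6
tool_pos: [0.7119, 0.0048, 0.2831]
tool_rot: [-0.454, 0.542, 0.443, 0.551]
force: [-0.0, -0.4, 0.3]
grip_width: -0.002
```

```bash
python3 - <<'E'
from h import *
f=grab('wrist',17);g=grab('side',17);s=grab('scene',17)
goto(.7143,.0041,.285,YAW)
cv2.imwrite('pics/w17.png',cv2.resize(f['frame'][60:260,150:420,::-1],None,fx=2.9,fy=2.9,interpolation=cv2.INTER_CUBIC))
cv2.imwrite('pics/c17.png',np.hstack([cv2.resize(g['frame'][130:240,230:350,::-1],(400,366),interpolation=cv2.INTER_CUBIC),cv2.resize(s['frame'][140:250,235:355,::-1],(400,366),interpolation=cv2.INTER_CUBIC)]))
E
```

```text
pos [0.7123 0.0048 0.2835] yaw 1.3747 tilt [ 0.0206 -0.0039 -0.9998] F [ 0.2  0.9 -0.3] g 0.003 t 25.75
rotx 0.001 shift cm [-0.14 -0.22 -0.03]
```

View pics/w17.png

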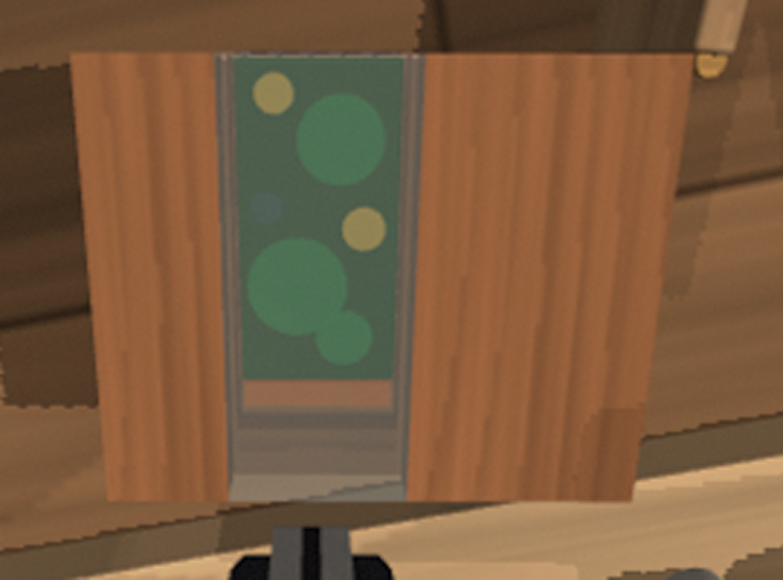

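View pics/c17.png

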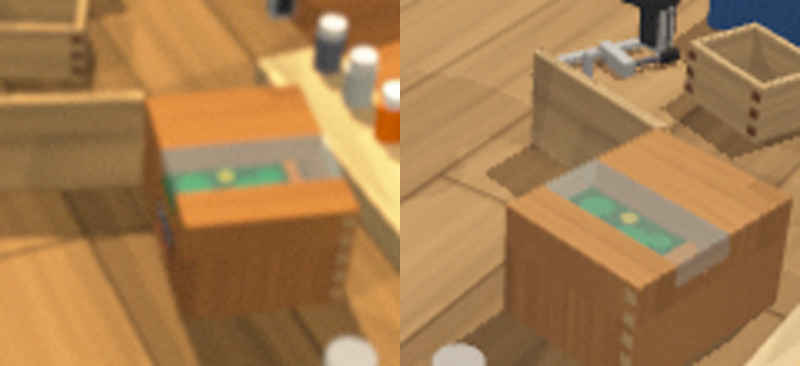

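```bash
python3 - <<'E'
from h import *
f=load('wrist',17)
c=lambda L:[((np.array(p)+.5)/2.9-.5+[150,60]) for p in L]
def rel(L,z): 
    p=plane(f,c(L),z)[:,:2]-SLOT; return (p@np.c_[EX,EY]*1000).round(1).tolist()
print('face',rel([(71,53),(691,53)],.12),'back',rel([(107,501),(632,501)],.12))
print('follower top edge front',rel([(243,380),(392,380)],.092))
print('tile outer',rel([(233,57),(405,57)],.092), 'back',rel([(243,380),(392,380)],.092))
print('tile sides',rel([(238,200),(400,200)],.092),'window',rel([(217,55),(425,55)],.12))
print('dots',rel([(273,93),(364,229)],.092))
cv2.imwrite('pics/w17b.png',cv2.resize(f['frame'][70:100,215:310,::-1],None,fx=8,fy=8,interpolation=cv2.INTER_CUBIC))
P=allpts(f);print(P[110:180:20,255].round(3).tolist())
E
```

```text
face [[-0.4, -79.8], [-0.6, 118.7]] back [[159.6, -80.7], [159.3, 119.9]]
follower top edge front [[120.4, -29.7], [120.3, 29.3]]
tile outer [[0.5, -30.3], [0.4, 30.0]] back [[120.4, -29.7], [120.3, 29.3]]
tile sides [[49.9, -29.8], [49.8, 30.0]] window [[0.1, -33.1], [0.0, 33.6]]
dots [[12.4, -16.4], [60.5, 16.9]]
[[0.65, 0.014, 0.121], [0.669, 0.01, 0.12], [0.688, 0.006, 0.12], [0.709, 0.002, 0.12]]
```

View pics/w17b.png

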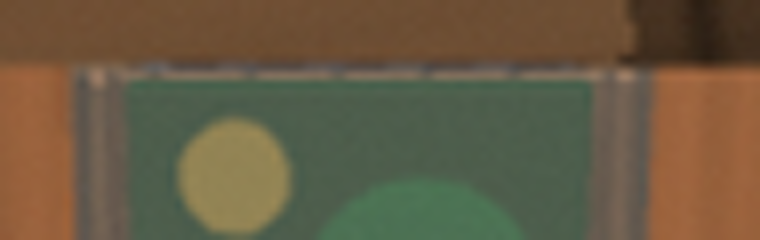

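The wrist view shows the tile flush: outer end at +0.5 mm, leading end at 120.4 mm, sides at ±30 mm about the slot centre. One quick check of the door angle and the bystanders, then hand in.

```bash
python3 - <<'E'
from h import *
from bench import bot
f=load('scene',17);
P=allpts(f)
uv=lambda p:[(p[0]-400)*120/400+235,p[1]*110/366+140]
a,b=plane(f,[uv((536,52)),uv((664,128))],.118)[:,:2]
d=a-b;print('door len',np.hypot(*d),'angle',np.arctan2(d@-EX,d@-EY))
for n in('scene','side'):
    A=load(n,0)
    B=load(n,17);PA,PB=allpts(A),allpts(B)
    for k,(u,v) in (dict(rook=(253,250),jar=(232,268),tower=(183,283),clamp=(293,160),box=(342,157)) if n=='scene' else dict(rook=(335,238),jar=(353,258),tower=(361,298),clamp=(196,157),box=(240,135))).items(): print(n,k,(PB[v,u]-PA[v,u]).round(3),end=' ')
    print()
s=bot.read_state();print(s['force'].round(1),s['time'])
bot.sign_off()
E
```

```text
door len 0.1971167472863809 angle 1.6538635114656564
scene rook [ 0.001 -0.001  0.001] scene jar [-0.001  0.001 -0.001] scene tower [ 0.001 -0.001  0.001] scene clamp [ 0.002 -0.003  0.002] scene box [-0.002  0.005 -0.003] 
side rook [ 0.001  0.001 -0.002] side jar [-0. -0.  0.] side tower [-0.002 -0.002  0.003] side clamp [-0.001 -0.006  0.004] side box [-0.002 -0.005  0.003] 
[ 0.2  0.9 -0.3] 25.75
the job is handed in; nothing more can be done
```

The door is open and the 120 x 60 x 14 mm swamp tile is fully home in the top slot. I handed the job in at about 26 s of the 72 s allowed; no verdict is reported.

**What I did:** I swung the door open by its handle bar and gripped the tile by its near end. I slid it about 87 mm into the slot, then pushed it the rest of the way with closed fingertips until it hit a hard stop at about 25 N.

**Last checks, all from camera views:**
- **Door:** about 1.65 rad open.
- **Tile:** outer end within about 1 mm of flush, leading end 120 mm inside, centred to under 1 mm and swamp side up.
- **Jar, rook, watchtower, clamp and box:** single-point depth comparisons changed by at most about 6 mm, which is close to measurement noise.
- **Arm:** clear of everything at hand-in.

**What failed or disagreed:**
- The first upright push stalled about 3 mm short. The gripper knuckle was most likely on the cabinet's edge, so I tilted the tool and finished with the tips alone.
- The side and scene views put the tile 3 to 7 mm to the right of the slot line. A wrist picture showing both tile and slot gave about 3 mm; I used that, and the tile went in without touching.

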